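# Sort the bench parts back into their holders

## Robot

A 6-joint arm with a two-finger parallel gripper is mounted at the origin on a cart in front of the work surface, level with it; the furniture and walls round the work are solid. World frame = base frame: x ahead of the robot, y to its left, z up, the work surface at z = 0. Lengths are in mm, angles in rad, forces in N, time in s.
With the tool pointing down it reaches from about 350 to 875 mm from the base axis. Payload 4.2 kg.
Tool frame: the origin (TCP) lies midway between the tips of the shut fingers; the grasp point (between the pads) lies 19 mm behind it; x points along the fingers, y is the direction in which the jaws open and shut, and the axes are right-handed (so a half turn about x gives the same grasp; the last joint's range is limited). The gripper opens to 85 mm and grips with 20 to 120 N. Pads are 22 mm wide; open, the fingers measure 114 mm over their backs; the gripper's body (76 mm by 85 mm) begins 54 mm behind the grasp point. The pads swing forward as they close: fully open they stand 13 mm farther back than shut.
Start: joints at [1.486, 0.385, 0.008, 0, -1.194, -0.259], TCP at [210.634, 588.415, 231.312] pointing down, gripper open.
Joint ranges: [-3.14, 3.14], [-1.21, 2.06], [-1.07, 1.41], [-3.16, 2.05], [-2.99, -0.16], [-3.1, 3.1]. Speed limits (rad/s): [2.79, 2.79, 3.14, 3.14, 3.14, 3.14].

## Interface

Orientations are given as a rotation vector (axis times angle).
In Python, from cell import * gives the robot as it stands.
- The arm moves only by the tool drive_tool, never from a script. Its argument "increments" is a list of rows, each a list of 2 entries, a list of its own where there are three numbers: the shift along the world's x, y, z in mm, then the turn, a rotation vector about the world's x, y, z in degrees. A call has 1 to 12 rows; each row is the pose to reach, as a shift and turn from the pose commanded when the call began; what a row does not reach only later rows make up. A row lasts 1/12 s, in which the tool goes at most 41.7 mm and 7.16 degrees, less where a joint would pass 70% of its speed; a pose out of reach is approached as far as the arm can. A call with a gripper value outside its range is refused whole. "fingers" is the opening, from -1 (shut) to 1 (fully open), set as the call begins (left out, the last holds). The fingers move at their own pace and stop on an object; "grip_force" is the grip in N (left out, the last holds). Time passes only in rows, so rows that repeat a pose let the fingers close. It gives the time, the measured TCP pose, the force and the opening at its end, in the units of the state.
- read_state(): the state, without advancing time (a new reading comes with each control period).
- camera(name): name is "scene" or "top"; returns a dict with "pixels" (400x640x3 uint8, red, green, blue), "fx", "fy", "cx", "cy" (pixels), "distortion" ([k1, k2, p1, p2, k3] as OpenCV has them; the pictures are not rectified), "world_from_camera" (4x4, takes a point from camera to world coordinates). Camera axes: x right, y down, z forward; pixel columns grow to the right and rows downward; lengths in mm; the calibration is good to about 2 mm. A picture is of the moment at which its call begins. There is no depth.
- sign_off(): hands the job in, once; it reports no verdict.
The state is a dict: "time_s": time; "joint_positions": joint angles; "joint_velocities": joint speeds; "joint_torque": joint torques, N m; "position": TCP position; "tcp_rot": TCP orientation; "force": force on the tool from outside, world axes, zero at the start; "torque": the same for the moment, N m; "width": opening from 0.0 (shut) to 1.0 (fully open).
Only numpy, scipy, OpenCV 4.12 (cv2) and the standard library are available. Lean on these libraries where they do the work, as an engineer would, in place of code of your own. Each camera call takes 0.05 s, during which the arm holds its last target.

## Task

Sort the small parts lying along the front of the table back into their holders: lay each brass slotted weight flat in the well of the wooden block made for it (large weight in the large well, small weight in the small well), lay the loose recorder pen in the empty bay of the grey pen tray, and put the banana plug and the crocodile clip into the green parts bin with the other connectors. Leave the bobbin and the eraser lying where they are; they have no holder here.

Things in the scene. Friction and masses are not known exactly. Their poses are not given: they have to be found in the camera images.
- large_weight_mid (a point): Large slotted weight: a loose flat brass disc, diameter 50 mm, 14 mm thick, with a 6 mm slot from the rim to the centre, about 0.2 kg, lying flat on the table. The point is the centre of the disc, 7 mm above its underside; z is the disc's axis, the slot opens towards +y.
- small_weight_mid (a point): Small slotted weight: a loose flat brass disc, diameter 30 mm, 8 mm thick, lying flat on the table. The point is the centre of the disc, 4 mm above its underside; z is the disc's axis.
- pen_mid (a point): Loose recorder pen cartridge: white barrel with a blue cap, 51 mm long and 10 mm thick, lying flat on the table. The point is its centre, 5 mm above its underside; y runs along its length.
- plug_mid (a point): Loose black banana plug, 52 mm long, 11 mm thick, lying flat: a black sleeve 34 mm long and a bare metal pin of diameter 4 mm and length 18 mm. The point lies on its axis near the middle of the sleeve, 5.5 mm above its underside: it is a good place to grasp, across the 11 mm width. y runs along the plug towards the pin; the sleeve reaches from y = -20 to y = +14 mm, the pin tip is at y = +32 mm.
- clip_mid (a point): Loose crocodile clip, 62 mm long, 12 mm wide, 11 mm high, lying flat: a black insulating boot 30 mm long and 10 mm high, then metal jaws 8 mm wide. The point is the middle of the boot, 5 mm above its underside: grasp the clip here, across its 12 mm width. y runs along the clip towards the jaws; the boot's end is at y = -17 mm, the tip of the jaws at y = +45 mm.
- weight_block: Wooden block that holds the weights, fixed to the table: 90 mm (x) by 160 mm (y), 16 mm high, on a plinth of 98 by 168 mm and 7 mm high. Two round wells, 5 mm deep, lined with dark felt, floor 11 mm above the table: the large well, diameter 66 mm, has its centre at x = 0, y = -36 mm; the small well, diameter 46 mm, at x = 0, y = +40 mm. The origin is the centre of the underside, x points away from the robot, y to its left, z up (with the block's own yaw).
- pen_tray: Dark grey pen tray, fixed to the table: 98 mm (x) by 92 mm (y), 13 mm high, on a plinth of 104 by 98 mm and 6 mm high. Two rectangular bays, each 26 mm wide (x) and 68 mm long (y), 5 mm deep with black rubber floors, floor 8 mm above the table. The bay at x = +22 mm (farther from the robot) already holds a red-capped pen, which is fixed; the empty bay has its centre at x = -22 mm, y = 0. The origin is the centre of the underside, axes as for the block.
- connector_bin: Green open-topped parts bin, fixed: outside 148 (x) by 111 (y) mm, inside 130 by 95 mm, floor 3 mm thick; back and side walls up to 62 mm high, front wall (-x, towards the robot) 30 mm. A banana plug and a crocodile clip, both fixed, lie along y on the floor at x = +22 to +60 mm, their tops 14 mm up; the rest is empty. Origin: centre of the underside, axes as for the block.
- bobbin: Bystander: a small bobbin wound with copper, black flanges, diameter 31 mm, 24 mm high, standing loose among the parts; it stays where it is. The origin is the centre of its underside.
- eraser: Bystander: a white eraser with a blue sleeve, 20 by 42 by 12 mm (length along its y), lying loose among the parts; it stays where it is. The origin is the centre of its underside.

How it is judged:
By the outcome, as a careful person would: the job done as asked, in the order asked, and still so for the second after the job is handed in, with the robot touching nothing.
It also fails if it takes over 102 s, if anything falls off the work surface, if the arm or the gripper's body presses on something with over 40 N, if the wrist force passes 120 N, or if a joint passes its speed limit or range.

## Working session

There is one attempt and no reset: what is moved stays moved. The work goes in short steps, Python scripts to look and compute and a tool call to move; the robot and the scene stay as the last step left them, time stands still between calls to the robot, and variables do not carry over. Pictures are saved under pics/ and viewed, and the job is handed in when it is done.

Besides the shell and the picture viewer there is one more tool, called after "Request:" as name([rows], argument=value, ...), one row to a line, values as JSON. drive_tool: Moves the arm, as the interface text tells. Its arguments: {"type":"object","properties":{"increments":{"type":"array"},"fingers":{"type":"number"},"grip_force":{"type":"number"}},"required":["increments"]}

```bash
mkdir -p pics; python3 - <<'E'
from cell import *
import cv2
s=read_state();print({k:s[k] for k in('time_s','position','tcp_rot','force','width')})
for n in("scene","top"):
    c=camera(n);cv2.imwrite(f"pics/{n}0.png",c["pixels"][:,:,::-1]);print(n,c["fx"],c["fy"],c["cx"],c["cy"],c["distortion"],c["world_from_camera"])
E
```

```text
{'time_s': 0.0, 'position': array([210.44073741, 587.87344498, 230.21211539]), 'tcp_rot': array([-2.03519186,  0.35582724,  2.03580113]), 'force': array([-0.48246965, -0.5175742 ,  0.08564701]), 'width': 1.00315462357701}
scene 423.20968898477355 423.20968898477355 322.8861277741712 199.13544489381957 [-0.05759738  0.          0.          0.          0.        ] [[ 6.10117722e-01 -5.94818807e-01  5.23399419e-01  1.81565401e+01]
 [-7.92290186e-01 -4.62789804e-01  3.97620244e-01 -3.08522514e+02]
 [ 5.71191522e-03 -6.57279381e-01 -7.53625364e-01  7.47915749e+02]
 [ 0.00000000e+00  0.00000000e+00  0.00000000e+00  1.00000000e+00]]
top 412.5885067488686 412.5885067488686 322.6222561711624 198.6157512834035 [-0.00840099  0.          0.          0.          0.        ] [[-1.89501393e-02 -9.97746759e-01  6.43606773e-02  4.19027724e+02]
 [-9.99673013e-01  1.78026707e-02 -1.83557088e-02  5.08976636e+01]
 [ 1.71685571e-02 -6.46874754e-02 -9.97757872e-01  1.17673887e+03]
 [ 0.00000000e+00  0.00000000e+00  0.00000000e+00  1.00000000e+00]]
```

View pics/scene0.png

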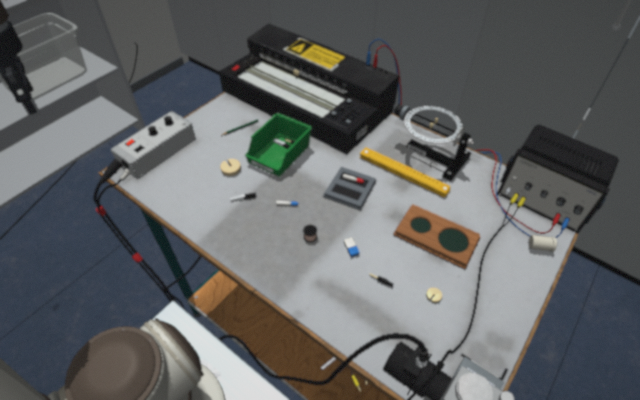

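View pics/top0.png

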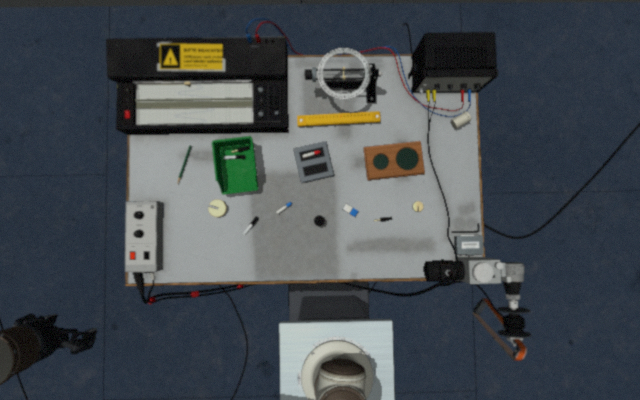

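The top picture shows the block at (395,160), tray at (313,161), bin at (236,165), and the parts along row ~210. Next I'll zoom in.

```bash
cat > h.py <<'E'
from cell import *
import cv2, numpy as np
def K(c): return np.array([[c["fx"],0,c["cx"]],[0,c["fy"],c["cy"]],[0,0,1.]])
def p2w(c,px,z):
    u=cv2.undistortPoints(np.array(px,float).reshape(-1,1,2),K(c),np.array(c["distortion"],float)).reshape(-1,2)
    T=np.array(c["world_from_camera"]);d=np.c_[u,np.ones(len(u))]@T[:3,:3].T;o=T[:3,3]
    z=np.broadcast_to(z,len(u));return o+d*((z-o[2])/d[:,2])[:,None]
def w2p(c,P):
    T=np.linalg.inv(np.array(c["world_from_camera"]));r,_=cv2.Rodrigues(T[:3,:3])
    return cv2.projectPoints(np.array(P,float).reshape(-1,1,3),r,T[:3,3],K(c),np.array(c["distortion"],float))[0].reshape(-1,2)
def crop(im,x0,y0,x1,y1,f,name,grid=10):
    o=cv2.resize(im[y0:y1,x0:x1,::-1],None,fx=f,fy=f,interpolation=cv2.INTER_CUBIC)
    for x in range(-(-x0//grid)*grid,x1,grid):
        cv2.line(o,((x-x0)*f,0),((x-x0)*f,4),(0,0,255),1);cv2.putText(o,str(x),((x-x0)*f,14),0,.35,(0,0,255),1)
    for y in range(-(-y0//grid)*grid,y1,grid):
        cv2.line(o,(0,(y-y0)*f),(4,(y-y0)*f),(0,0,255),1);cv2.putText(o,str(y),(5,(y-y0)*f+4),0,.35,(0,0,255),1)
    cv2.imwrite("pics/"+name,o)
E
python3 - <<'E'
from h import *
c=camera("top");im=c["pixels"]
crop(im,200,190,320,245,6,"a1.png");crop(im,310,190,440,245,6,"a2.png")
crop(im,205,130,345,205,5,"a3.png");crop(im,285,130,435,195,5,"a4.png")
E
```

```text
(no output)
```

View pics/a1.png

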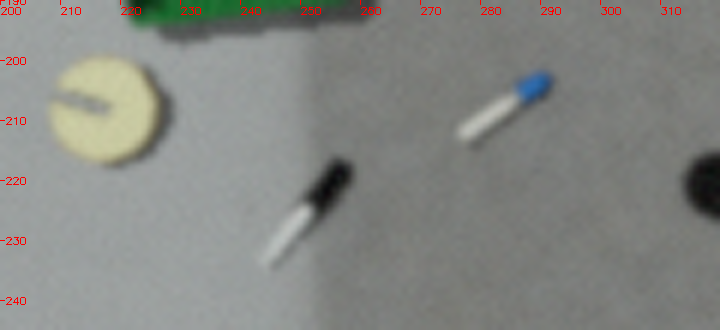

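View pics/a2.png

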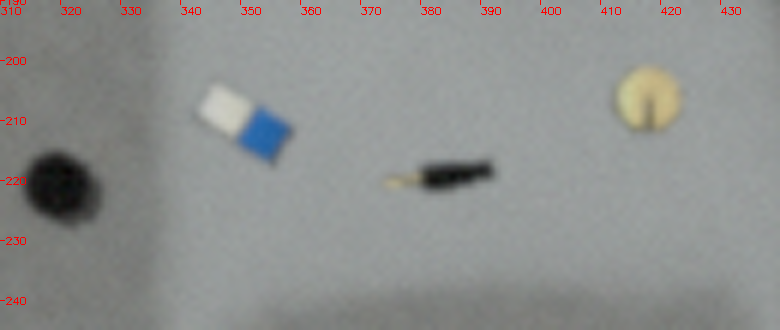

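View pics/a3.png

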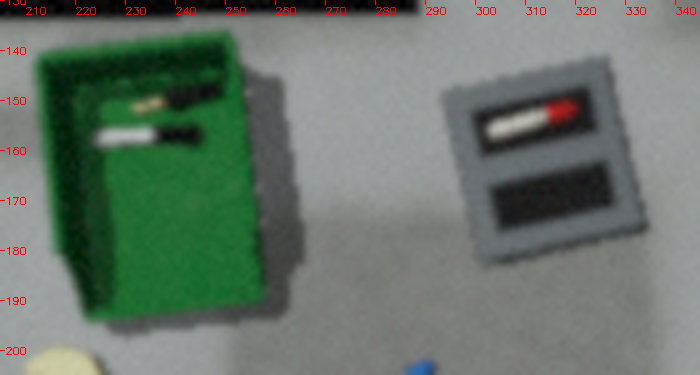

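View pics/a4.png

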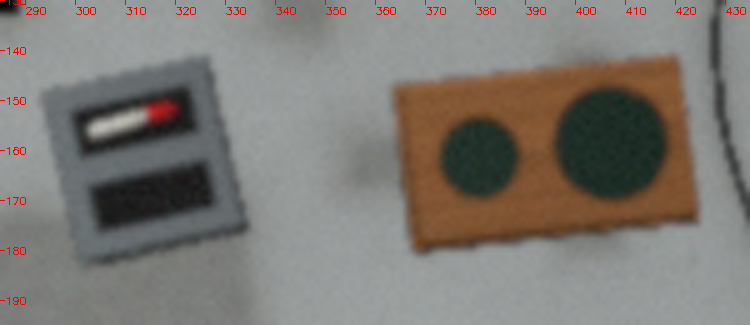

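```bash
cat > seg.py <<'E'
from h import *
def blobs(c,roi,cond):
    x0,y0,x1,y1=roi;f=6
    im=cv2.resize(c["pixels"][y0:y1,x0:x1],None,fx=f,fy=f,interpolation=cv2.INTER_CUBIC)
    hsv=cv2.cvtColor(im,cv2.COLOR_RGB2HSV).astype(int)
    m=cond(hsv[...,0],hsv[...,1],hsv[...,2]).astype(np.uint8)
    n,l,st,ce=cv2.connectedComponentsWithStats(m)
    k=1+np.argmax(st[1:,4]);cs,_=cv2.findContours((l==k).astype(np.uint8),0,1)
    cnt=max(cs,key=cv2.contourArea).reshape(-1,2)
    return (np.array(ce[k])+.5)/f-.5+[x0,y0],(cnt+.5)/f-.5+[x0,y0],st[k,4]/f/f
E
python3 - <<'E'
from seg import *
from itertools import product
top=camera("top");sc=camera("scene")
crop(sc["pixels"],210,150,330,250,6,"s1.png");crop(sc["pixels"],320,150,490,310,4,"s2.png")
yel=lambda h,s,v:(s>45)&(h>15)&(h<40)&(v>90)
def rep(n,c,roi,cond,z):
    p,cnt,a=blobs(c,roi,cond);w=p2w(c,cnt,z)
    r=cv2.minAreaRect(w[:,:2].astype(np.float32));print(n,p.round(1),round(a,1),"cen",p2w(c,[p],z)[0,:2].round(1),"rect",np.round(r[0],1),np.round(r[1],1),round(r[2],1))
rep("LW top",top,(203,195,232,222),yel,14)
rep("SW top",top,(408,197,428,216),yel,8)
dk=lambda h,s,v:v<60
bright=lambda h,s,v:(s>110)&(h>95)&(h<130)
rep("pencap",top,(270,195,300,220),bright,5)
rep("pen white",top,(270,195,300,220),lambda h,s,v:(v>150),5)
rep("plug black",top,(370,210,400,228),dk,6)
rep("plug pin",top,(370,210,400,228),lambda h,s,v:(s>40)&(h>10)&(h<40)&(v>90),6)
rep("clip black",top,(238,212,265,240),dk,6)
rep("clip jaw",top,(238,212,253,240),lambda h,s,v:(v>185),6)
rep("bobbin",top,(308,208,330,232),dk,24)
rep("block",top,(355,135,435,190),lambda h,s,v:(s>70)&(h<22),16)
rep("well L",top,(393,140,420,178),lambda h,s,v:(v<75),11)
rep("well S",top,(368,150,391,174),lambda h,s,v:(v<75),11)
rep("tray bay",top,(297,163,329,180),lambda h,s,v:(v<55),8)
rep("tray bay2",top,(297,147,329,163),lambda h,s,v:(v<55),8)
rep("tray",top,(285,135,337,188),lambda h,s,v:(v<125)&(v>0),13)
rep("bin",top,(205,130,262,200),lambda h,s,v:(s>110)&(h>50)&(h<80),62)
E
```

```text
LW top [218.1 208.3] 196.1 cen [472.1 323.6] rect [472.4 324.8] [48.7 46.1] 72.2
SW top [417.8 206.1] 81.9 cen [ 468.3 -241.2] rect [ 468.7 -241.4] [28.1 28.6] 88.1
pencap [288.5 204. ] 15.9 cen [480.9 126.4] rect [481.1 126. ] [ 9.8 15.1] 28.8
pen white [282.2 207.9] 34.2 cen [470.3 144.6] rect [471.6 142.7] [ 7.5 47.1] 34.7
plug black [385.1 218.8] 22.9 cen [ 433.9 -147.3] rect [ 434.  -148.8] [ 7.9 29.6] 7.0
plug pin [377.5 219.6] 4.0 cen [ 432.  -125.3] rect [ 431.9 -125.1] [ 2.7 15.1] 9.0
clip black [254.7 220.6] 29.3 cen [435.8 222.6] rect [435.7 222.8] [10.8 24.6] 53.5
clip jaw [247.5 227.9] 6.7 cen [415.4 243. ] rect [415.8 242.9] [ 3.3 20.3] 51.3
bobbin [319.5 220.8] 88.4 cen [431.6  39.6] rect [431.7  39.6] [30.8 27.2] 62.4
block [391.8 160.5] 1385.8 cen [ 599.2 -169.5] rect [ 600.1 -174.6] [ 96.8 165.7] 5.1
well L [406.8 158.2] 390.4 cen [ 605.7 -213.5] rect [ 605.7 -213.4] [63.4 63.7] 64.9
well S [380.5 161.1] 186.4 cen [ 598.5 -137.8] rect [ 598.4 -137.7] [43.3 44.6] 70.5
tray bay [315.1 168.8] 189.4 cen [580.1  49.3] rect [580.2  49.1] [24.5 66.1] 11.6
tray bay2 [312.5 154.2] 91.8 cen [622.   55.9] rect [623.3  58.6] [24.5 65.9] 11.8
tray [313.1 164.9] 1391.9 cen [590.6  54.6] rect [585.   71.6] [125.5 145.2] 11.5
bin [235.2 165.3] 2011.7 cen [585.7 266. ] rect [586.4 267.2] [149.4 110.4] 5.8
```

View pics/s1.png

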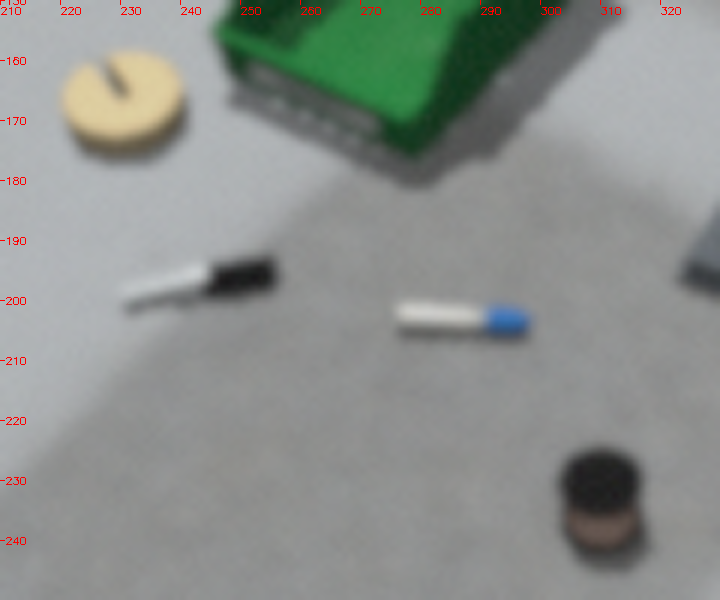

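View pics/s2.png

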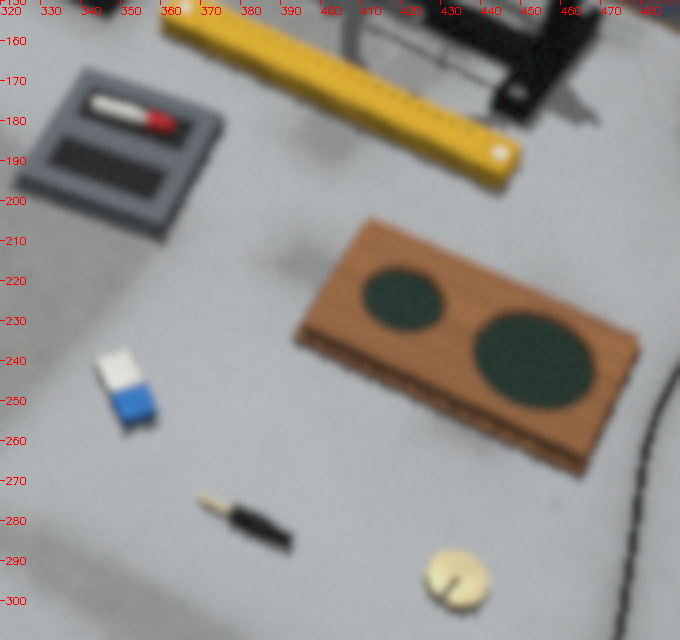

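```bash
python3 - <<'E'
from seg import *
from scipy.spatial.transform import Rotation as R
top=camera("top");sc=camera("scene")
yel=lambda h,s,v:(s>45)&(h>15)&(h<40)&(v>130)
def rep(n,c,roi,cond,z):
    p,cnt,a=blobs(c,roi,cond);w=p2w(c,cnt,z)
    r=cv2.minAreaRect(w[:,:2].astype(np.float32));print(n,p.round(1),"cen",p2w(c,[p],z)[0,:2].round(1),"rect",np.round(r[0],1),np.round(r[1],1),round(r[2],1))
rep("LW",sc,(215,155,245,180),yel,13)
rep("SW",sc,(422,284,446,305),yel,8)
dk=lambda h,s,v:v<60
rep("well L",sc,(432,222,475,258),dk,12);rep("well S",sc,(406,212,434,237),dk,12)
rep("bay",sc,(328,180,365,202),dk,8.5)
rep("plug",sc,(365,265,398,292),dk,6)
rep("clip",sc,(228,190,258,204),dk,6)
rep("cap",sc,(270,195,300,212),lambda h,s,v:(s>110)&(h>95)&(h<130),6)
rep("penw",sc,(270,195,300,212),lambda h,s,v:(v>160),6)
print("top ends pen",p2w(top,[[276.5,212.3],[290.8,203]],5)[:,:2].round(1)," scene",p2w(sc,[[276,202.5],[297.5,203.5]],5)[:,:2].round(1))
rm=R.from_rotvec(read_state()["tcp_rot"]).as_matrix();print(rm.round(2))
# bin model overlay for two candidates
T=lambda o,yaw,P:np.c_[np.array(P)[:,:2]@np.array([[np.cos(yaw),np.sin(yaw)],[-np.sin(yaw),np.cos(yaw)]])+o,np.array(P)[:,2]]
for c,n,r in((top,"b1.png",(195,125,275,205)),(sc,"b2.png",(235,100,325,185))):
    im=c["pixels"].copy();f=7
    x0,y0,x1,y1=r
    o=cv2.resize(im[y0:y1,x0:x1,::-1],None,fx=f,fy=f)
    P=[[74,-55.5,62],[74,55.5,62],[-74,55.5,30],[-74,-55.5,30],[74,-55.5,62],[74,-55.5,0],[-74,-55.5,0],[-74,55.5,0],[-74,55.5,30]]
    q=w2p(c,T([586.4,267.2],np.radians(5.8),P))
    cv2.polylines(o,[((q+.5-[x0,y0])*f).astype(int)],False,(0,0,255),1);cv2.imwrite("pics/"+n,o)
E
```

```text
LW [230.1 166. ] cen [473.6 327.1] rect [474.2 328.1] [50.3 48.4] 62.8
SW [434.1 294.3] cen [ 469.9 -240.2] rect [ 469.9 -240. ] [30.2 28.7] 37.3
well L [453.2 239.8] cen [ 609.2 -211.5] rect [ 609.6 -211.4] [59.8 57.5] 76.5
well S [420.5 224.4] cen [ 602.8 -135.2] rect [ 602.7 -135.3] [37.2 38.1] 39.3
bay [346.4 191.6] cen [584.3  52.3] rect [584.4  52.6] [20.3 63.5] 12.2
plug [384.1 281.4] cen [ 435.8 -146.5] rect [ 435.9 -147.5] [ 8.4 29.3] 6.6
clip [249.9 196.1] cen [435.9 223.7] rect [435.5 224.2] [12.4 24.3] 51.9
cap [294.  203.1] cen [482.8 128. ] rect [483.1 128. ] [11.1 13.8] 37.9
penw [285.2 201.6] cen [473.9 147.2] rect [475.4 145.6] [11.6 50.5] 34.8
top ends pen [[458.1 160.8]
 [483.7 120. ]]  scene [[459.3 162.7]
 [487.5 121.5]]
[[-0.   -0.34 -0.94]
 [-0.   -0.94  0.34]
 [-1.    0.   -0.  ]]
```

View pics/b1.png

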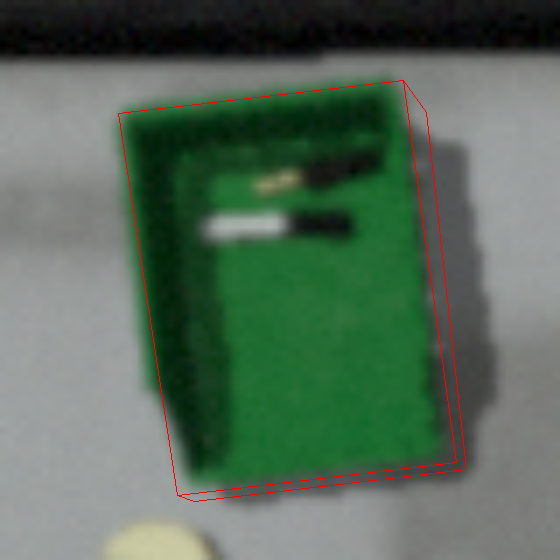

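View pics/b2.png

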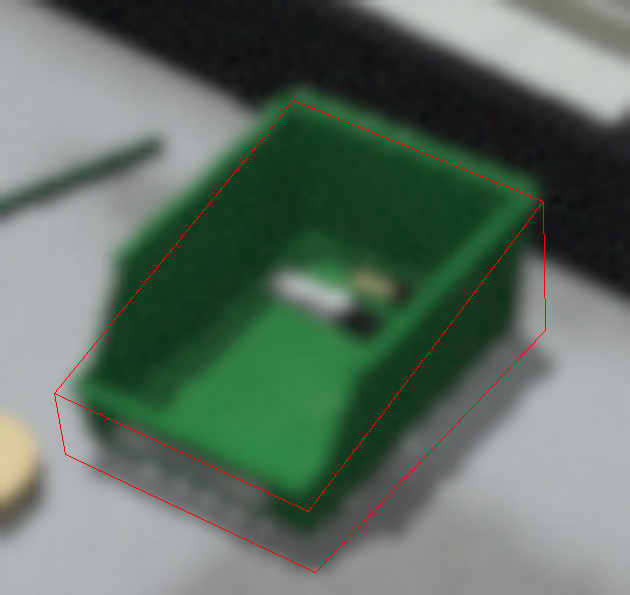

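Request:
drive_tool([
  [[25,-25,-10],[0,0,-2]],
  [[55,-55,-23],[0,0,-5]],
  [[85,-85,-36],[0,0,-8]],
  [[115,-115,-50],[0,0,-11]],
  [[145,-145,-65],[0,0,-13]],
  [[175,-175,-80],[0,0,-15]],
  [[205,-205,-90],[0,0,-17]],
  [[230,-230,-101],[0,0,-19]],
  [[252,-252,-120],[0,0,-20]],
  [[262,-263,-140],[0,0,-20]],
  [[262,-263,-151],[0,0,-20]],
  [[262,-263,-151],[0,0,-20]],
], fingers=0.65, grip_force=40)

```text
time_s: 1.35
position: [471.9, 322.9, 77.3]
tcp_rot: [-1.817, 0.666, 1.823]
force: [0.1, -0.2, -0.1]
width: 0.824
```

```bash
cat >> h.py <<'E'
def st():
    s=read_state();from scipy.spatial.transform import Rotation as R
    m=R.from_rotvec(s["tcp_rot"]).as_matrix()
    print("t",round(s["time_s"],2),"pos",s["position"].round(1),"jaw",round(np.degrees(np.arctan2(-m[1,1],-m[0,1])),1),"down",m[:,0].round(3),"F",np.round(s["force"],1),"w",round(s["width"]*85,1))
E
python3 - <<'E'
from h import *
for i in range(2):
    c=camera("top");st()
for n,r in(("top",(190,180,260,230)),("scene",(190,130,280,200))):
    c=camera(n);crop(c["pixels"],*r,8,n+"1.png")
E
```

```text
t 1.4 pos [472.3 324.7  79.2] jaw 50.3 down [-0.002 -0.002 -1.   ] F [-0.3  0.1  0.5] w 70.3
t 1.45 pos [472.6 325.9  80.5] jaw 50.3 down [ 0. -0. -1.] F [0.4 0.7 0.3] w 70.1
```

View pics/scene1.png

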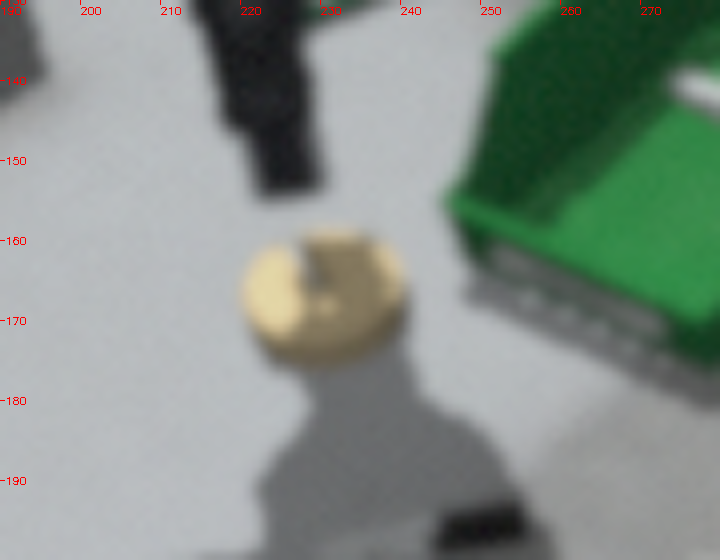

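View pics/top1.png

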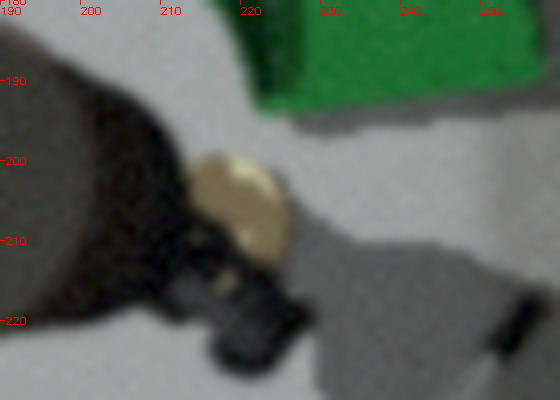

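Request:
drive_tool([
  [[0,0,-20],[0,0,0]],
  [[0,0,-40],[0,0,0]],
  [[0,0,-58],[0,0,0]],
  [[0,0,-70],[0,0,0]],
  [[0,0,-77],[0,0,0]],
  [[0,0,-77],[0,0,0]],
  [[0,0,-77],[0,0,0]],
])

```text
time_s: 2.13
position: [472.8, 326.5, 4.2]
tcp_rot: [-1.821, 0.654, 1.82]
force: [0.3, -0.3, 0.7]
width: 0.825
```

Request:
drive_tool([
  [[0,0,0],[0,0,0]],
  [[0,0,0],[0,0,0]],
  [[0,0,0],[0,0,0]],
  [[0,0,0],[0,0,0]],
  [[0,0,0],[0,0,0]],
  [[0,0,0],[0,0,0]],
  [[0,0,0],[0,0,0]],
  [[0,0,0],[0,0,0]],
], fingers=-1, grip_force=50)

```text
time_s: 2.8
position: [473.9, 327.2, 5.5]
tcp_rot: [-1.821, 0.651, 1.817]
force: [-1.2, 1.0, 4.7]
width: 0.554
```

```bash
python3 - <<'E'
from h import *
for n,r in(("top",(190,180,260,230)),("scene",(190,130,280,200))):
    c=camera(n);crop(c["pixels"],*r,8,n+"2.png")
st()
E
```

```text
t 2.9 pos [473.9 327.2   5.6] jaw 50.4 down [ 0.004  0.004 -1.   ] F [-0.5  1.   5.6] w 46.8
```

View pics/scene2.png

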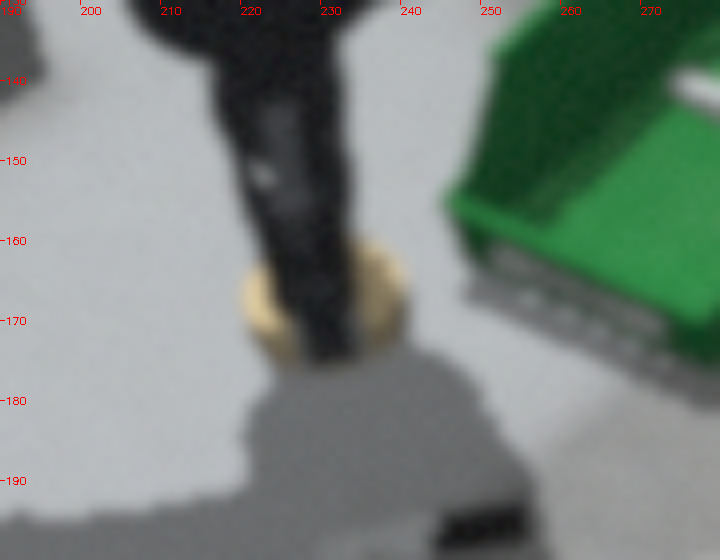

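View pics/top2.png

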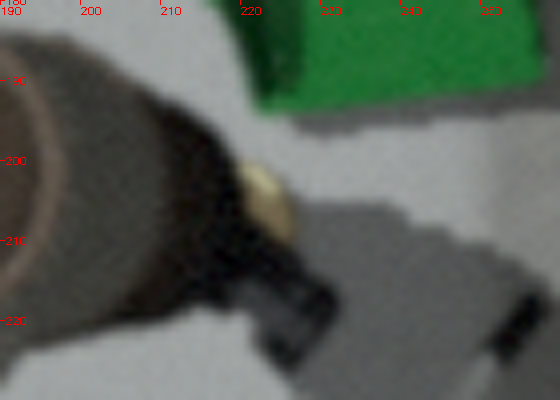

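```bash
python3 - <<'E'
from h import *
c=camera("scene")
for d in (25,32,39):
  print(d,w2p(c,[[473.9-.64*d,327-.77*d,z] for z in (0,4,8,12)]).round(1).tolist())
E
```

```text
25 [[231.8, 176.7], [231.5, 175.6], [231.3, 174.4], [231.0, 173.3]]
32 [[232.0, 178.7], [231.8, 177.6], [231.5, 176.4], [231.3, 175.3]]
39 [[232.3, 180.8], [232.0, 179.6], [231.7, 178.5], [231.5, 177.3]]
```

Request:
drive_tool([
  [[0,0,4],[0,0,0]],
  [[0,0,14],[0,0,0]],
  [[0,0,30],[0,0,0]],
  [[0,0,45],[0,0,0]],
  [[0,0,50],[0,0,0]],
  [[0,0,50],[0,0,0]],
])

```text
time_s: 3.45
position: [473.2, 325.9, 55.1]
tcp_rot: [-1.82, 0.654, 1.818]
force: [-1.2, 0.0, -2.2]
width: 0.55
```

```bash
python3 - <<'E'
from h import *
for n,r in(("scene",(190,100,290,175)),):
    c=camera(n);crop(c["pixels"],*r,8,n+"3.png")
st()
E
```

```text
t 3.5 pos [472.6 325.4  53.9] jaw 50.3 down [ 0.     0.001 -1.   ] F [-0.  -0.3 -3.6] w 46.9
```

View pics/scene3.png

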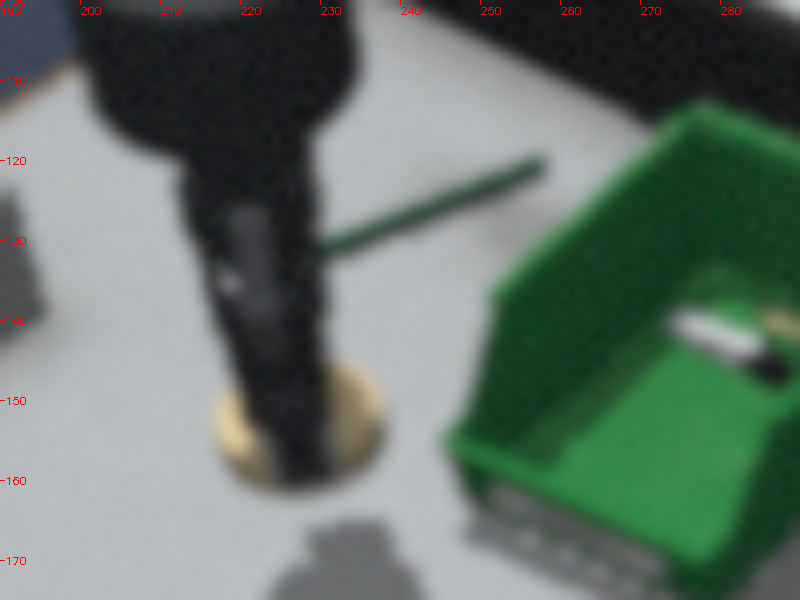

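```bash
python3 - <<'E'
from h import *
c=camera("scene")
for z in (44,47,50):
  t=np.linspace(0,6.28,60);P=np.c_[472.6+25*np.cos(t),325.4+25*np.sin(t),0*t+z];q=w2p(c,P);print(z,"disc bottom row",q[:,1].max().round(1),"x",q[q[:,1].argmax(),0].round(1),q[:,0].min().round(1),q[:,0].max().round(1))
for d in (27,32,36):
  print(d,w2p(c,[[472.6-.64*d,325.4-.77*d,z] for z in (46,50,54,58)]).round(1).tolist())
E
```

```text
44 disc bottom row 164.6 x 227.0 217.8 238.6
47 disc bottom row 163.7 x 226.8 217.6 238.4
50 disc bottom row 162.8 x 226.6 217.4 238.3
27 [[228.9, 164.4], [228.7, 163.2], [228.4, 162.0], [228.1, 160.8]]
32 [[229.1, 165.9], [228.8, 164.6], [228.6, 163.4], [228.3, 162.2]]
36 [[229.2, 167.0], [229.0, 165.8], [228.7, 164.6], [228.4, 163.4]]
```

Request:
drive_tool([
  [[0,0,20],[0,0,0]],
  [[2,-8,40],[0,0,0]],
  [[6,-24,60],[0,0,0]],
  [[12,-48,75],[0,0,0]],
  [[20,-80,80],[0,0,0]],
  [[29,-115,80],[0,0,0]],
  [[38,-152,80],[0,0,0]],
  [[48,-190,80],[0,0,0]],
  [[57,-228,80],[0,0,0]],
  [[67,-266,80],[0,0,0]],
  [[76,-304,80],[0,0,0]],
  [[86,-342,80],[0,0,0]],
])

```text
time_s: 4.55
position: [557.7, -18.6, 132.0]
tcp_rot: [-1.818, 0.659, 1.823]
force: [0.8, 0.9, -2.4]
width: 0.55
```

Request:
drive_tool([
  [[9,-38,0],[0,0,0]],
  [[18,-75,0],[0,0,0]],
  [[27,-110,-5],[0,0,0]],
  [[35,-140,-15],[0,0,0]],
  [[41,-165,-28],[0,0,0]],
  [[45,-183,-43],[0,0,0]],
  [[48,-192,-60],[0,0,0]],
  [[49,-195,-75],[0,0,0]],
  [[49,-195,-88],[0,0,0]],
  [[49,-195,-95],[0,0,0]],
  [[49,-195,-95],[0,0,0]],
  [[49,-195,-95],[0,0,0]],
])

```text
time_s: 5.55
position: [607.2, -211.4, 37.5]
tcp_rot: [-1.819, 0.657, 1.822]
force: [-0.1, 0.3, -1.6]
width: 0.549
```

```bash
python3 - <<'E'
from h import *
st()
for n,r in(("scene",(400,190,500,265)),("top",(360,130,450,195))):
    c=camera(n);crop(c["pixels"],*r,8,n+"4.png")
st()
E
```

```text
t 5.55 pos [ 607.2 -211.4   37.5] jaw 50.3 down [-0.002  0.    -1.   ] F [-0.1  0.3 -1.6] w 46.6
t 5.65 pos [ 608.3 -211.4   39.1] jaw 50.3 down [ 0.001 -0.    -1.   ] F [ 0.  -0.2 -2. ] w 47.1
```

View pics/scene4.png

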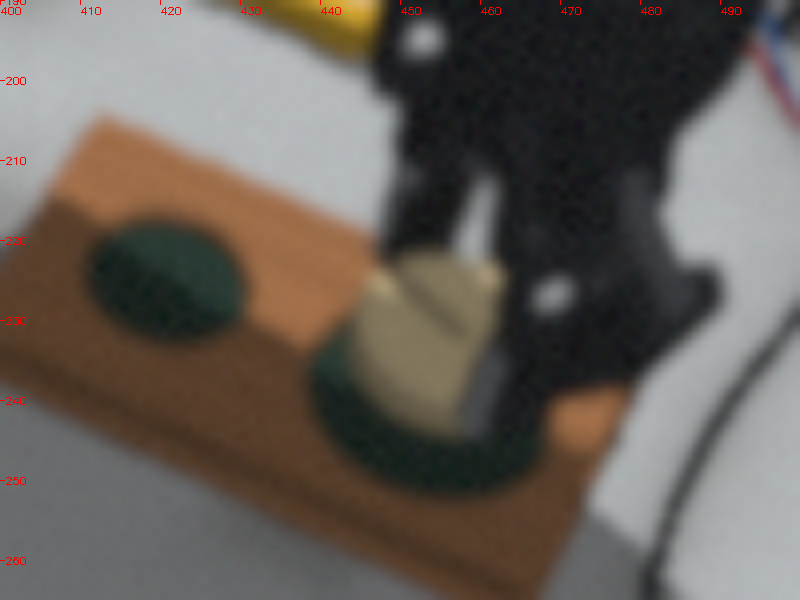

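View pics/top4.png

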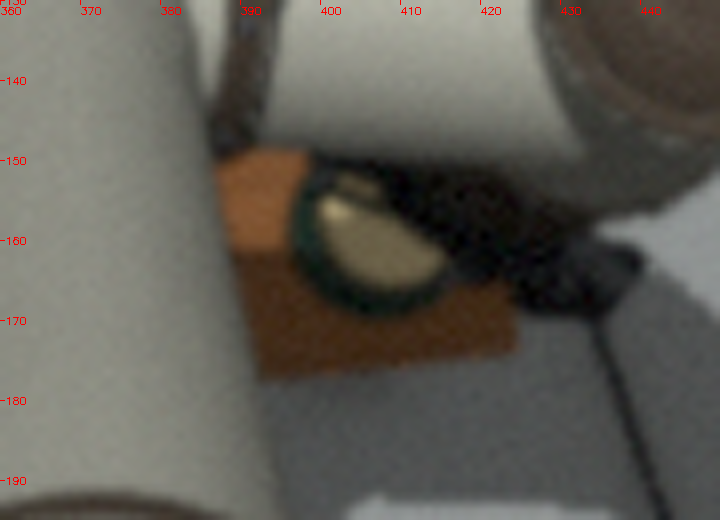

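Request:
drive_tool([
  [[0,0,-8],[0,0,0]],
  [[0,0,-15],[0,0,0]],
  [[0,0,-19],[0,0,0]],
  [[0,0,-21],[0,0,0]],
  [[0,0,-21],[0,0,0]],
  [[0,0,-21],[0,0,0]],
])

```text
time_s: 6.15
position: [607.8, -211.6, 17.3]
tcp_rot: [-1.821, 0.657, 1.82]
force: [-0.7, -0.4, -1.9]
width: 0.554
```

Request:
drive_tool([
  [[0,0,0],[0,0,0]],
  [[0,0,0],[0,0,0]],
  [[0,0,0],[0,0,0]],
  [[0,0,8],[0,0,0]],
  [[0,0,25],[0,0,0]],
  [[0,0,50],[0,0,0]],
  [[0,0,75],[0,0,0]],
  [[0,0,90],[0,0,0]],
], fingers=0.45)

```text
time_s: 6.82
position: [609.1, -212.0, 111.3]
tcp_rot: [-1.825, 0.656, 1.816]
force: [0.6, 0.5, 0.7]
width: 0.725
```

```bash
python3 - <<'E'
from h import *
st()
for n,r in(("scene",(400,190,500,265)),):
    c=camera(n);crop(c["pixels"],*r,8,n+"5.png")
st()
E
```

```text
t 6.82 pos [ 609.1 -212.   111.3] jaw 50.3 down [ 0.005 -0.001 -1.   ] F [0.6 0.5 0.7] w 61.7
t 6.87 pos [ 610.7 -212.4  114.1] jaw 50.4 down [ 0.01  -0.003 -1.   ] F [ 0.2 -0.5  2.3] w 61.7
```

View pics/scene5.png

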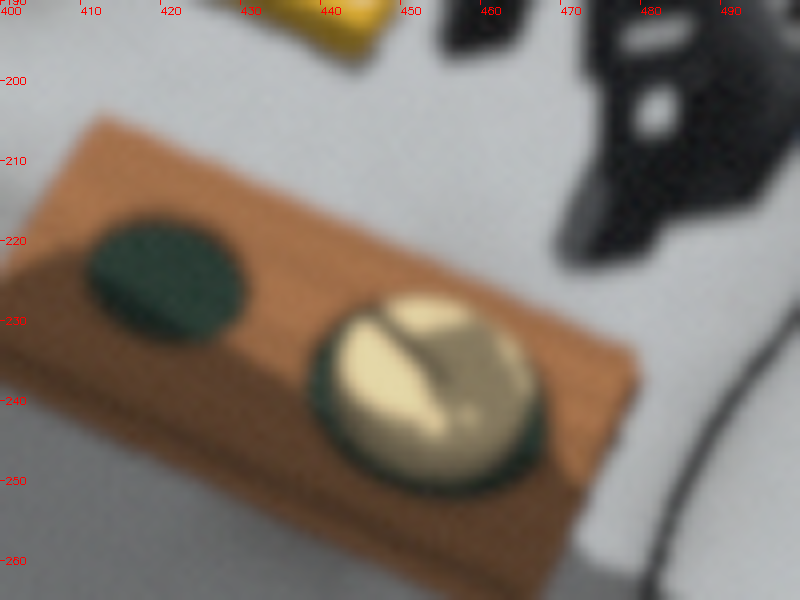

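Request:
drive_tool([
  [[-12,-3,0],[0,0,5]],
  [[-30,-7,0],[0,0,11]],
  [[-55,-12,-5],[0,0,18]],
  [[-80,-17,-12],[0,0,25]],
  [[-105,-22,-22],[0,0,31]],
  [[-125,-26,-35],[0,0,36]],
  [[-135,-28,-50],[0,0,39]],
  [[-137.6,-28.7,-65],[0,0,40]],
  [[-137.6,-28.7,-80],[0,0,40]],
  [[-137.6,-28.7,-94],[0,0,40]],
  [[-137.6,-28.7,-104],[0,0,40]],
  [[-137.6,-28.7,-104],[0,0,40]],
], fingers=0.05)

```text
time_s: 7.87
position: [468.9, -240.1, 1.8]
tcp_rot: [2.216, 0.006, -2.223]
force: [0.0, -0.5, -0.7]
width: 0.522
```

```bash
python3 - <<'E'
from h import *
st()
for n,r in(("scene",(390,240,480,310)),):
    c=camera(n);crop(c["pixels"],*r,8,n+"6.png")
st()
E
```

```text
t 7.87 pos [ 468.9 -240.1    1.8] jaw 90.3 down [-0.003  0.001 -1.   ] F [ 0.  -0.5 -0.7] w 44.4
t 7.92 pos [ 469.6 -240.2    2.8] jaw 90.3 down [-0.002  0.    -1.   ] F [-0.1 -0.3 -0.1] w 44.8
```

View pics/scene6.png

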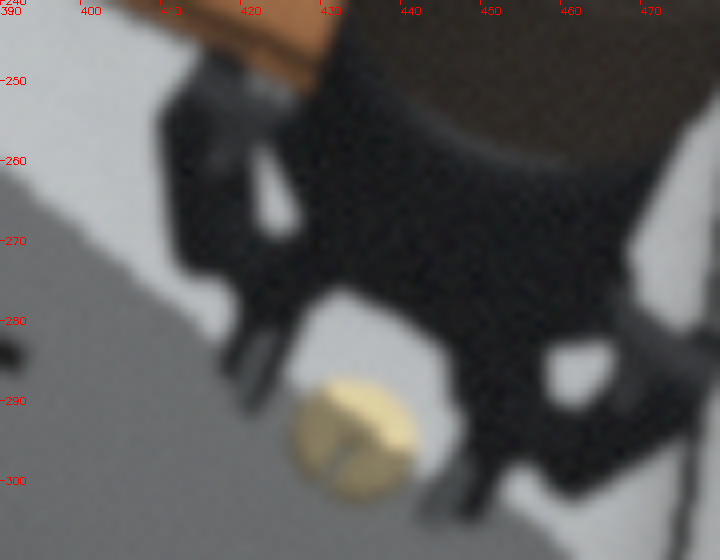

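Request:
drive_tool([
  [[0,0,0],[0,0,0]],
  [[0,0,0],[0,0,0]],
  [[0,0,0],[0,0,0]],
  [[0,0,0],[0,0,0]],
  [[0,0,0],[0,0,0]],
  [[0,0,0],[0,0,0]],
  [[0,0,0],[0,0,0]],
  [[0,0,0],[0,0,0]],
], fingers=-1, grip_force=40)

```text
time_s: 8.58
position: [470.9, -240.4, 4.3]
tcp_rot: [2.22, 0.006, -2.216]
force: [-1.0, 0.7, 6.1]
width: 0.31
```

Request:
drive_tool([
  [[0,0,4],[0,0,0]],
  [[0,0,14],[0,0,0]],
  [[0,0,30],[0,0,0]],
  [[0,0,45],[0,0,0]],
  [[0,0,50],[0,0,0]],
  [[0,0,50],[0,0,0]],
])

```text
time_s: 9.08
position: [471.0, -240.5, 55.0]
tcp_rot: [2.222, 0.005, -2.215]
force: [0.1, 0.1, -1.0]
width: 0.31
```

```bash
python3 - <<'E'
from h import *
st()
for n,r in(("scene",(390,220,480,290)),):
    c=camera(n);crop(c["pixels"],*r,8,n+"7.png")
st()
E
```

```text
t 9.08 pos [ 471.  -240.5   55. ] jaw 90.3 down [ 0.003 -0.001 -1.   ] F [ 0.1  0.1 -1. ] w 26.4
t 9.13 pos [ 470.2 -240.3   53.9] jaw 90.3 down [ 0.001 -0.    -1.   ] F [ 0.9 -0.1 -1.3] w 26.2
```

View pics/scene7.png

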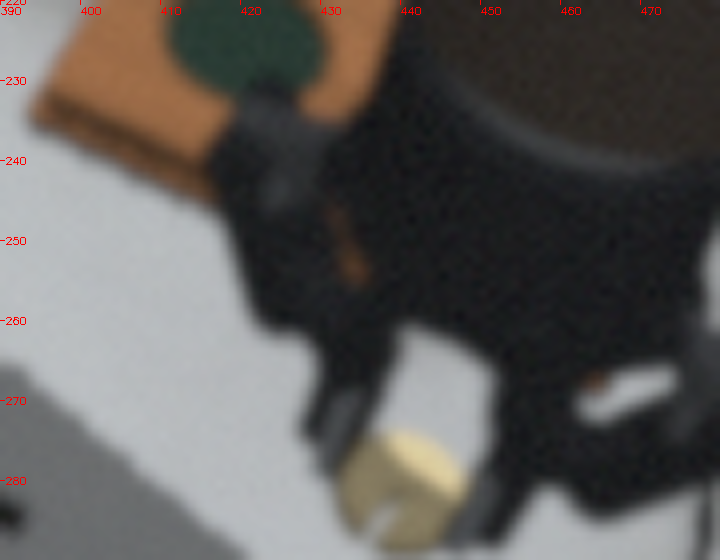

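Request:
drive_tool([
  [[4,3,8],[0,0,0]],
  [[14,11,16],[0,0,0]],
  [[30,24,20],[0,0,0]],
  [[50,40,20],[0,0,0]],
  [[72,58,18],[0,0,0]],
  [[94,75,10],[0,0,0]],
  [[112,90,0],[0,0,0]],
  [[124,99,-8],[0,0,0]],
  [[130,104,-14],[0,0,0]],
  [[131,104.3,-18],[0,0,0]],
  [[131,104.3,-18],[0,0,0]],
  [[131,104.3,-18],[0,0,0]],
])

```text
time_s: 10.13
position: [599.9, -136.7, 35.0]
tcp_rot: [2.217, 0.005, -2.221]
force: [-0.1, 0.6, -0.2]
width: 0.31
```

```bash
python3 - <<'E'
from h import *
st()
for n,r in(("scene",(370,190,470,265)),("top",(340,130,430,195))):
    c=camera(n);crop(c["pixels"],*r,8,n+"8.png")
st()
E
```

```text
t 10.13 pos [ 599.9 -136.7   35. ] jaw 90.2 down [-0.002 -0.    -1.   ] F [-0.1  0.6 -0.2] w 26.3
t 10.23 pos [ 600.4 -136.8   35.8] jaw 90.2 down [ 0. -0. -1.] F [ 0.3 -0.3  0.2] w 26.3
```

View pics/scene8.png

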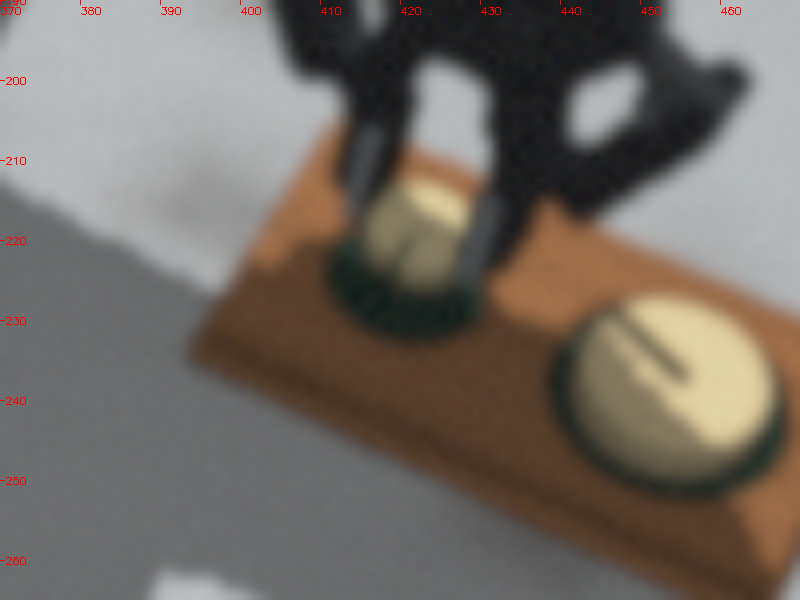

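View pics/top8.png

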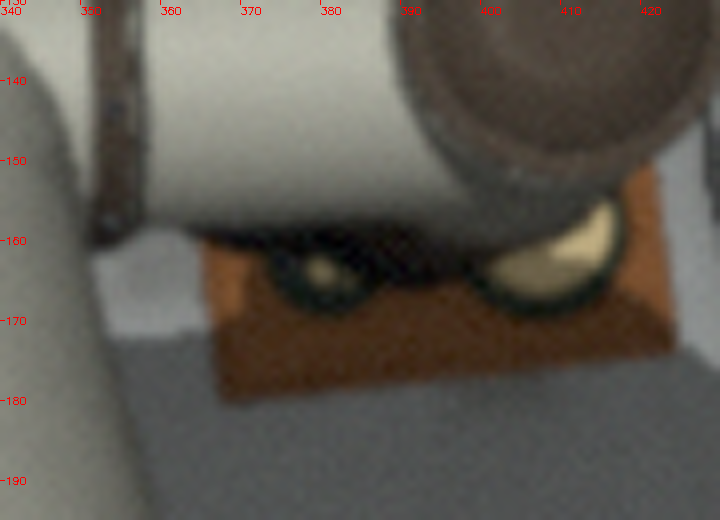

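Request:
drive_tool([
  [[0,0,-7],[0,0,0]],
  [[0,0,-13],[0,0,0]],
  [[0,0,-16],[0,0,0]],
  [[0,0,-17.5],[0,0,0]],
  [[0,0,-17.5],[0,0,0]],
  [[0,0,-17.5],[0,0,0]],
])

```text
time_s: 10.73
position: [601.0, -136.0, 17.7]
tcp_rot: [2.218, 0.006, -2.219]
force: [-0.1, 0.8, -0.3]
width: 0.313
```

Request:
drive_tool([
  [[0,0,0],[0,0,0]],
  [[0,0,0],[0,0,0]],
  [[0,0,0],[0,0,0]],
  [[0,0,8],[0,0,0]],
  [[0,0,25],[0,0,0]],
  [[0,0,50],[0,0,0]],
  [[0,0,75],[0,0,0]],
  [[0,0,85],[0,0,0]],
], fingers=-0.1)

```text
time_s: 11.4
position: [603.2, -136.2, 107.3]
tcp_rot: [2.225, 0.006, -2.21]
force: [0.5, -1.1, 1.3]
width: 0.455
```

```bash
python3 - <<'E'
from h import *
st()
for n,r in(("scene",(370,190,470,265)),):
    c=camera(n);crop(c["pixels"],*r,8,n+"9.png")
st()
E
```

```text
t 11.4 pos [ 603.2 -136.2  107.3] jaw 90.4 down [ 0.007 -0.001 -1.   ] F [ 0.5 -1.1  1.3] w 38.6
t 11.45 pos [ 603.7 -136.2  108.1] jaw 90.4 down [ 0.009 -0.001 -1.   ] F [0.1 0.2 1.7] w 38.4
```

View pics/scene9.png

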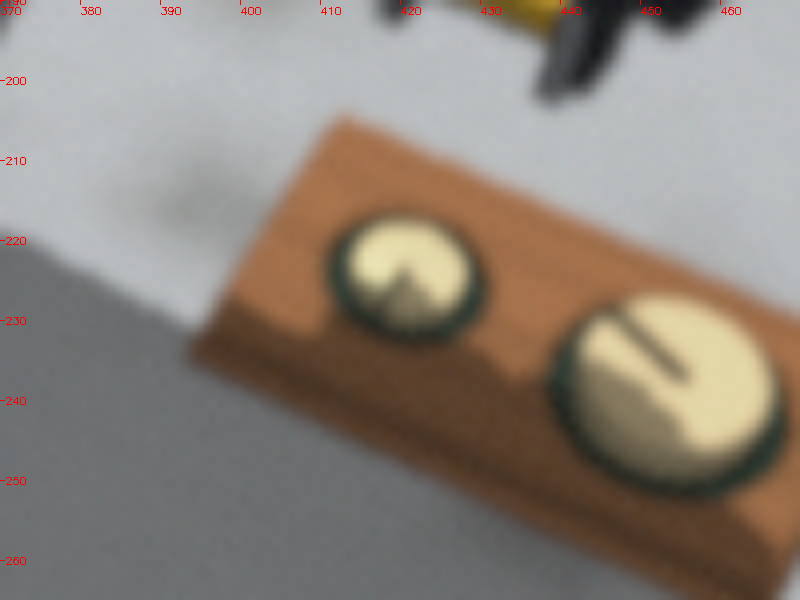

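Request:
drive_tool([
  [[-8,17,0],[0,0,-4]],
  [[-20,42,0],[0,0,-10]],
  [[-35,74,0],[0,0,-16]],
  [[-51,110,0],[0,0,-22]],
  [[-67,146,0],[0,0,-29]],
  [[-83,182,0],[0,0,-36]],
  [[-99,216,-2],[0,0,-42]],
  [[-112,244,-8],[0,0,-48]],
  [[-122,264,-18],[0,0,-53]],
  [[-127,275,-32],[0,0,-55.5]],
  [[-128,278,-45],[0,0,-55.5]],
  [[-128,278,-55],[0,0,-55.5]],
])

```text
time_s: 12.45
position: [471.7, 142.8, 46.5]
tcp_rot: [-1.642, 0.858, 1.644]
force: [-0.8, -0.5, 0.2]
width: 0.447
```

Request:
drive_tool([
  [[0,0,-15],[0,0,0]],
  [[0,0,-30],[0,0,0]],
  [[0,0,-39],[0,0,0]],
  [[0,0,-44.5],[0,0,0]],
  [[0,0,-44.5],[0,0,0]],
  [[0,0,-44.5],[0,0,0]],
])

```text
time_s: 12.95
position: [473.1, 142.0, 3.3]
tcp_rot: [-1.641, 0.858, 1.641]
force: [-0.4, 0.1, 0.7]
width: 0.451
```

```bash
python3 - <<'E'
from h import *
st()
for n,r in(("scene",(240,150,330,220)),("top",(250,180,330,235))):
    c=camera(n);crop(c["pixels"],*r,8,n+"10.png")
st()
E
```

```text
t 12.95 pos [473.1 142.    3.3] jaw 34.8 down [-0. -0. -1.] F [-0.4  0.1  0.7] w 38.3
t 13.05 pos [473.5 142.2   3.9] jaw 34.8 down [ 0.001  0.001 -1.   ] F [ 0.4 -0.1 -0.4] w 38.3
```

View pics/scene10.png

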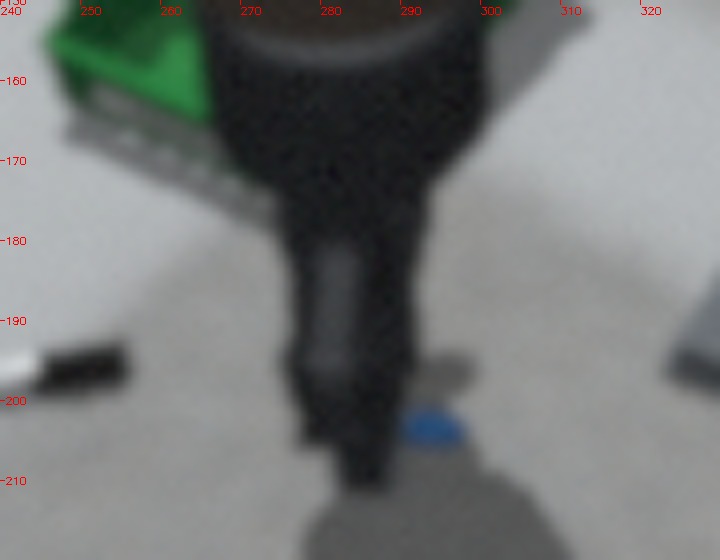

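View pics/top10.png

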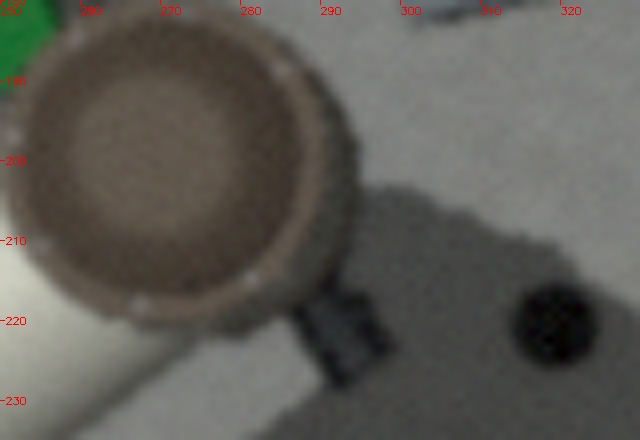

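Request:
drive_tool([
  [[0,0,0],[0,0,0]],
  [[0,0,0],[0,0,0]],
  [[0,0,0],[0,0,0]],
  [[0,0,0],[0,0,0]],
  [[0,0,0],[0,0,0]],
  [[0,0,0],[0,0,0]],
  [[0,0,0],[0,0,0]],
  [[0,0,0],[0,0,0]],
], fingers=-1, grip_force=30)

```text
time_s: 13.72
position: [473.4, 142.2, 4.0]
tcp_rot: [-1.641, 0.857, 1.64]
force: [-1.2, 0.2, 5.0]
width: 0.11
```

Request:
drive_tool([
  [[0,0,4],[0,0,0]],
  [[0,0,14],[0,0,0]],
  [[0,0,30],[0,0,0]],
  [[0,0,45],[0,0,0]],
  [[0,0,50],[0,0,0]],
  [[0,0,50],[0,0,0]],
])

```text
time_s: 14.22
position: [473.7, 142.5, 54.4]
tcp_rot: [-1.641, 0.855, 1.639]
force: [0.1, -0.7, -0.1]
width: 0.105
```

```bash
python3 - <<'E'
from h import *
st()
for n,r in(("scene",(240,130,330,200)),("top",(250,180,330,235))):
    c=camera(n);crop(c["pixels"],*r,8,n+"11.png")
st()
E
```

```text
t 14.22 pos [473.7 142.5  54.4] jaw 34.8 down [ 0.002  0.002 -1.   ] F [ 0.1 -0.7 -0.1] w 8.9
t 14.32 pos [472.6 141.8  52.9] jaw 34.8 down [-0.001 -0.    -1.   ] F [-1.2 -1.2 -0.1] w 9.4
```

View pics/scene11.png

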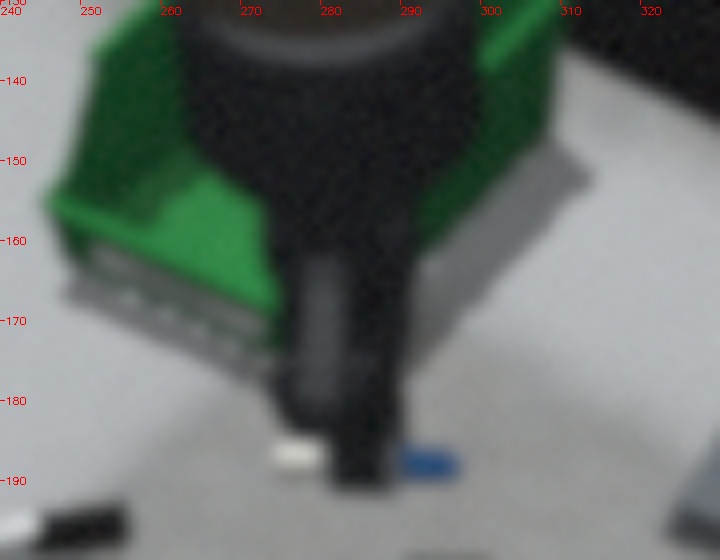

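Request:
drive_tool([
  [[4,-3,8],[0,0,-2]],
  [[13,-11,14],[0,0,-5]],
  [[28,-23,16],[0,0,-9]],
  [[46,-38,16],[0,0,-13]],
  [[65,-54,12],[0,0,-17]],
  [[84,-70,4],[0,0,-20]],
  [[98,-82,-6],[0,0,-22]],
  [[106,-89,-14],[0,0,-23]],
  [[109,-91,-18],[0,0,-23]],
  [[109,-91,-18],[0,0,-23]],
  [[109,-91,-18],[0,0,-23]],
])

```text
time_s: 15.23
position: [581.3, 51.1, 34.9]
tcp_rot: [-1.359, 1.106, 1.361]
force: [-1.4, 0.1, -0.0]
width: 0.111
```

```bash
python3 - <<'E'
from h import *
st()
for n,r in(("scene",(310,150,390,215)),("top",(275,130,355,195))):
    c=camera(n);crop(c["pixels"],*r,8,n+"12.png")
st()
E
```

```text
t 15.23 pos [581.3  51.1  34.9] jaw 11.8 down [-0.002 -0.    -1.   ] F [-1.4  0.1 -0. ] w 9.5
t 15.33 pos [581.6  51.7  35.8] jaw 11.9 down [ 0.  0. -1.] F [-0.1  0.1  0.5] w 9.1
```

View pics/scene12.png

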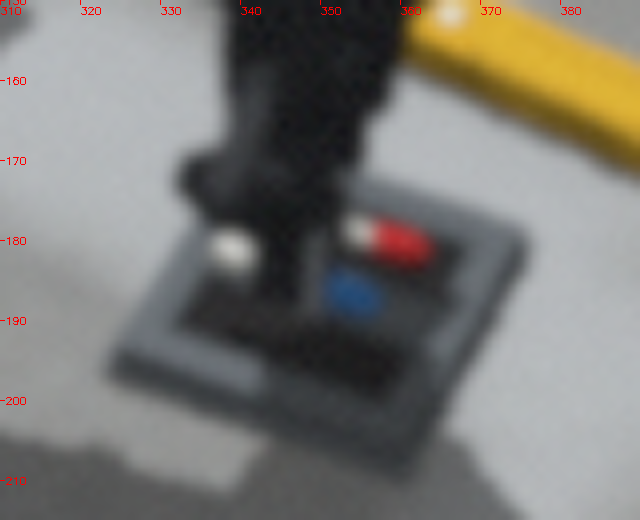

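View pics/top12.png

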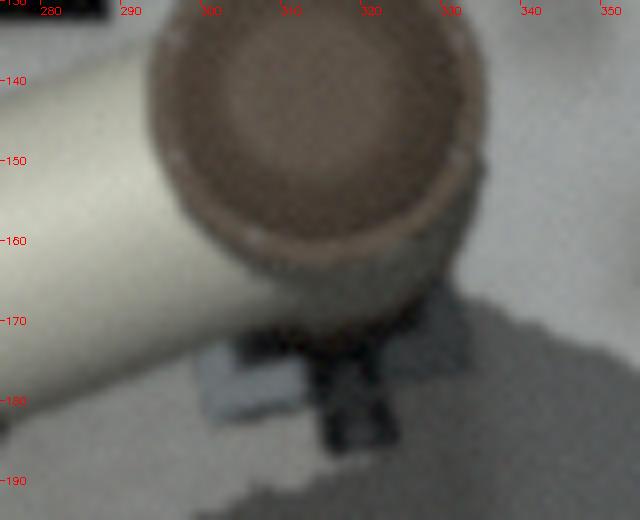

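```bash
python3 - <<'E'
from h import *
c=camera("scene")
print(p2w(c,[[335.5,180.8],[357,187.3]],37).round(1)[:,:2], p2w(c,[[346.4,191.6]],8).round(1)[:,:2]); 
print(w2p(c,[[582,51.2,37],[582,51.2,8]]).round(1))
E
```

```text
[[574.5  77.9]
 [588.3  26.9]] [[584.8  52.5]]
[[346.8 184.1]
 [346.2 192.5]]
```

Request:
drive_tool([
  [[1,0,-8],[0,0,0]],
  [[1,0,-15],[0,0,0]],
  [[1,0,-19],[0,0,0]],
  [[1,0,-21],[0,0,0]],
  [[1,0,-21],[0,0,0]],
  [[1,0,-21],[0,0,0]],
  [[1,0,-21],[0,0,0]],
])

```text
time_s: 15.97
position: [583.2, 51.0, 14.3]
tcp_rot: [-1.359, 1.104, 1.359]
force: [0.8, 0.3, -0.3]
width: 0.107
```

Request:
drive_tool([
  [[0,0,0],[0,0,0]],
  [[0,0,0],[0,0,0]],
  [[0,0,0],[0,0,0]],
  [[0,0,6],[0,0,0]],
  [[0,0,20],[0,0,0]],
  [[0,0,45],[0,0,0]],
  [[0,0,70],[0,0,0]],
  [[0,0,85],[0,0,0]],
], fingers=-0.45)

```text
time_s: 16.63
position: [584.3, 51.2, 102.5]
tcp_rot: [-1.361, 1.101, 1.357]
force: [0.8, 0.2, -0.6]
width: 0.278
```

```bash
python3 - <<'E'
from h import *
st()
for n,r in(("scene",(310,150,390,215)),):
    c=camera(n);crop(c["pixels"],*r,8,n+"13.png")
st()
E
```

```text
t 16.63 pos [584.3  51.2 102.5] jaw 11.8 down [ 0.004  0.001 -1.   ] F [ 0.8  0.2 -0.6] w 23.6
t 16.68 pos [585.9  51.6 105.2] jaw 11.9 down [ 0.009  0.002 -1.   ] F [ 0.1 -0.1  1.2] w 23.1
```

View pics/scene13.png

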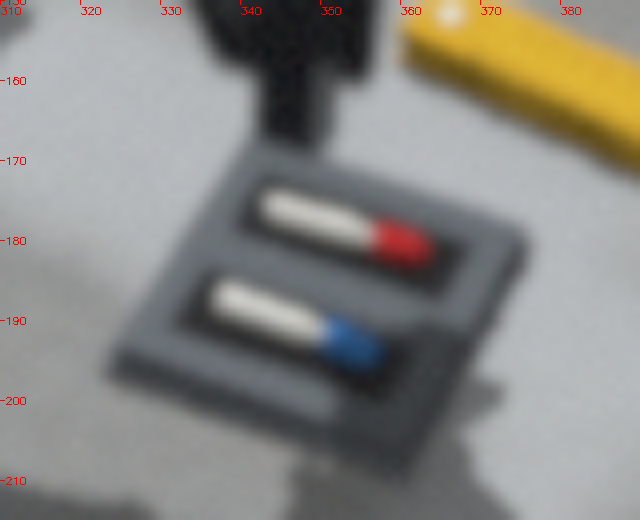

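Request:
drive_tool([
  [[-6,-8,0],[0,0,-1]],
  [[-18,-24,0],[0,0,-2]],
  [[-36,-47,0],[0,0,-3]],
  [[-58,-76,0],[0,0,-4]],
  [[-80,-106,0],[0,0,-4.8]],
  [[-102,-135,-2],[0,0,-4.8]],
  [[-122,-161,-8],[0,0,-4.8]],
  [[-137,-181,-18],[0,0,-4.8]],
  [[-146,-192,-32],[0,0,-4.8]],
  [[-147.8,-194.5,-48],[0,0,-4.8]],
  [[-147.8,-194.5,-60],[0,0,-4.8]],
  [[-147.8,-194.5,-65],[0,0,-4.8]],
], fingers=-0.1)

```text
time_s: 17.68
position: [432.4, -144.2, 32.4]
tcp_rot: [-1.294, 1.154, 1.301]
force: [-1.1, 0.1, 0.3]
width: 0.454
```

```bash
python3 - <<'E'
from h import *
st()
for n,r in(("scene",(340,230,430,300)),("top",(350,190,420,240))):
    c=camera(n);crop(c["pixels"],*r,8,n+"14.png")
st()
E
```

```text
t 17.68 pos [ 432.4 -144.2   32.4] jaw 6.9 down [-0.005  0.    -1.   ] F [-1.1  0.1  0.3] w 38.6
t 17.78 pos [ 433.7 -143.7   33.2] jaw 6.9 down [-0.004 -0.    -1.   ] F [-0.4 -0.4  0.6] w 38.6
```

View pics/scene14.png

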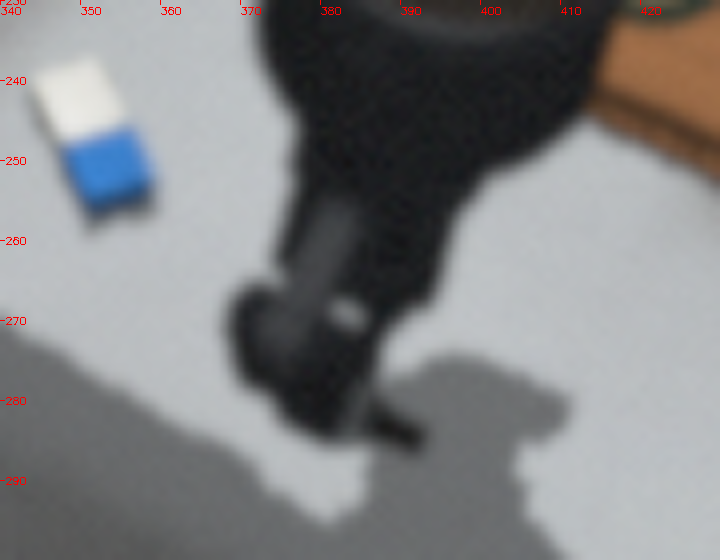

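View pics/top14.png

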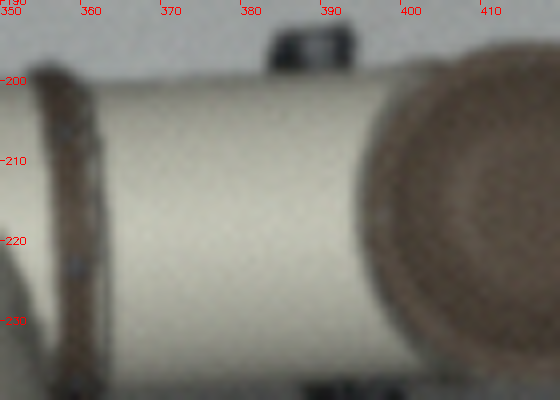

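Fine; lower, close, lift.

Request:
drive_tool([
  [[0,0,-12],[0,0,0]],
  [[0,0,-22],[0,0,0]],
  [[0,0,-28],[0,0,0]],
  [[0,0,-31.3],[0,0,0]],
  [[0,0,-31.3],[0,0,0]],
  [[0,0,-31.3],[0,0,0]],
  [[0,0,-31.3],[0,0,0]],
])

```text
time_s: 18.37
position: [435.7, -143.4, 3.5]
tcp_rot: [-1.299, 1.148, 1.298]
force: [0.3, 0.2, -0.3]
width: 0.453
```

Request:
drive_tool([
  [[0,0,0],[0,0,0]],
  [[0,0,0],[0,0,0]],
  [[0,0,0],[0,0,0]],
  [[0,0,0],[0,0,0]],
  [[0,0,0],[0,0,0]],
  [[0,0,0],[0,0,0]],
  [[0,0,0],[0,0,0]],
  [[0,0,0],[0,0,0]],
], fingers=-1, grip_force=30)

```text
time_s: 19.03
position: [435.5, -143.5, 3.5]
tcp_rot: [-1.299, 1.148, 1.298]
force: [-0.8, 0.8, 5.6]
width: 0.114
```

Request:
drive_tool([
  [[0,0,4],[0,0,0]],
  [[0,0,14],[0,0,0]],
  [[0,0,30],[0,0,0]],
  [[0,0,50],[0,0,0]],
  [[0,0,70],[0,0,0]],
  [[0,0,90],[0,0,0]],
  [[0,0,100],[0,0,0]],
])

```text
time_s: 19.62
position: [436.2, -143.6, 105.3]
tcp_rot: [-1.301, 1.147, 1.296]
force: [0.2, 0.1, 0.2]
width: 0.12
```

```bash
python3 - <<'E'
from h import *
st()
for n,r in(("scene",(340,200,430,300)),):
    c=camera(n);crop(c["pixels"],*r,6,n+"15.png")
st()
# bin overlay
T=lambda o,yaw,P:np.c_[np.array(P)[:,:2]@np.array([[np.cos(yaw),np.sin(yaw)],[-np.sin(yaw),np.cos(yaw)]])+o,np.array(P)[:,2]]
o2=[]
for n,r in(("top",(195,125,275,205)),("scene",(235,100,325,180))):
    c=camera(n);f=5;x0,y0,x1,y1=r
    o=cv2.resize(c["pixels"][y0:y1,x0:x1,::-1],None,fx=f,fy=f)
    P=[[74,-55.5,62],[74,55.5,62],[-10,55.5,62],[-74,55.5,30],[-74,-55.5,30],[-10,-55.5,62],[74,-55.5,62]]
    for P,col in((P,(0,0,255)),([[65,-47.5,3],[65,47.5,3],[-65,47.5,3],[-65,-47.5,3],[65,-47.5,3]],(0,255,255))):
        q=w2p(c,T([593,270.5],np.radians(6),P));cv2.polylines(o,[((q+.5-[x0,y0])*f).astype(int)],False,col,1)
    o2.append(o[:400,:400])
cv2.imwrite("pics/b3.png",np.hstack(o2))
E
```

```text
t 19.62 pos [ 436.2 -143.6  105.3] jaw 7.0 down [ 0.004 -0.    -1.   ] F [0.2 0.1 0.2] w 10.2
t 19.67 pos [ 437.1 -143.7  106.3] jaw 7.0 down [ 0.006 -0.    -1.   ] F [0.2 0.2 1.2] w 9.8
```

View pics/scene15.png

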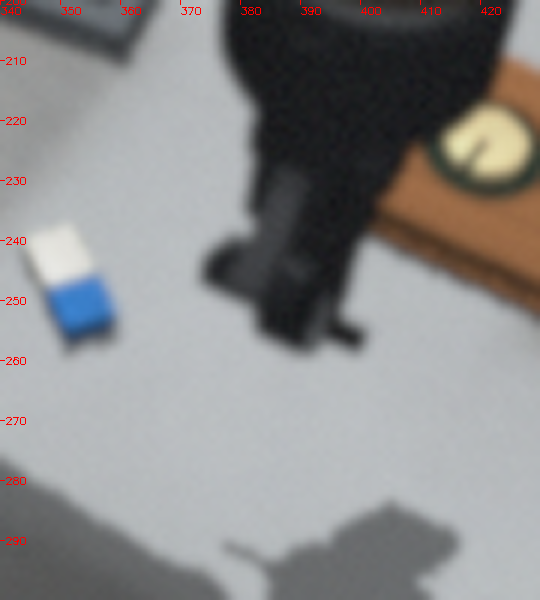

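View pics/b3.png

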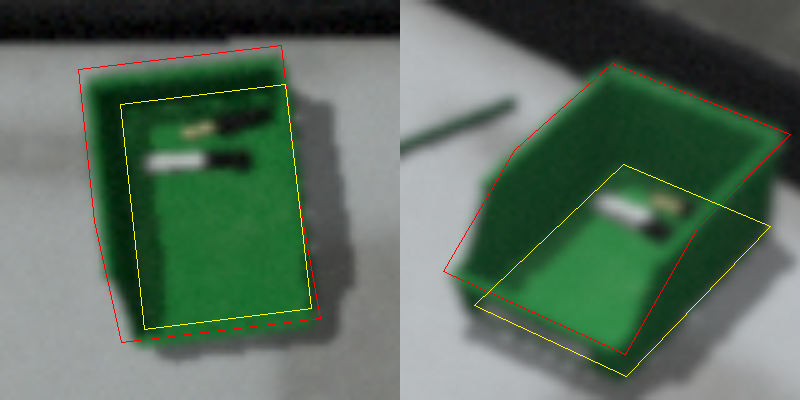

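```bash
python3 - <<'E'
from h import *
c=camera("top");s=camera("scene")
print("top nearclip", p2w(c,[[195+145/5,125+160/5],[195+252/5,125+161/5]],11)[:,:2].round(1))
print("scene nearclip", p2w(s,[[235+193/5,100+195/5],[235+270/5,100+235/5]],11)[:,:2].round(1))
print("front wall inner/outer top z30", p2w(c,[[195+220/5,125+335/5]],30)[:,:2].round(1),p2w(s,[[235+130/5,100+310/5]],30)[:,:2].round(1))
print("right wall inner floor top", p2w(c,[[195+295/5,125+230/5]],62)[:,:2].round(1))
crop(c["pixels"],205,130,275,205,8,"b4.png")
E
```

```text
top nearclip [[617.6 307.3]
 [616.1 246.7]]
scene nearclip [[617.  311.6]
 [618.  258.9]]
front wall inner/outer top z30 [[515.6 261.9]] [[519.3 262.7]]
right wall inner floor top [[569.3 215.1]]
```

View pics/b4.png

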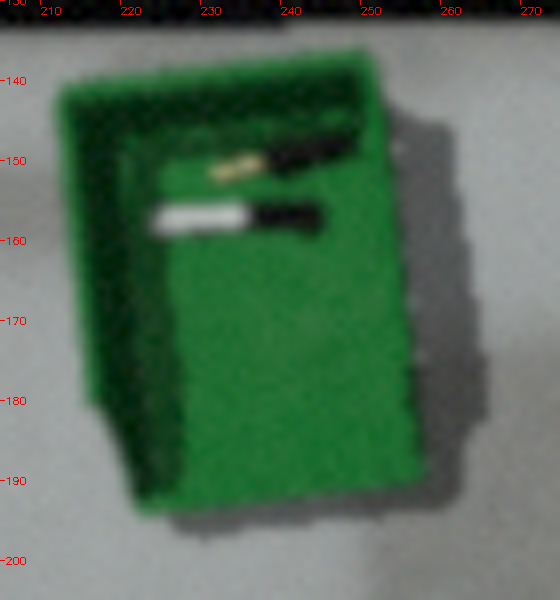

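Request:
drive_tool([
  [[3,8,4],[0,0,0]],
  [[9,24,8],[0,0,0]],
  [[18,48,12],[0,0,0]],
  [[30,80,15],[0,0,0]],
  [[43,116,15],[0,0,0]],
  [[57,153,15],[0,0,0]],
  [[71,191,15],[0,0,0]],
  [[85,229,15],[0,0,0]],
  [[99,267,15],[0,0,0]],
  [[112,303,15],[0,0,0]],
  [[124,336,14],[0,0,-1]],
  [[134,364,10],[0,0,-1]],
])

```text
time_s: 20.87
position: [569.7, 223.8, 112.4]
tcp_rot: [-1.287, 1.157, 1.287]
force: [1.0, 0.1, -0.4]
width: 0.119
```

Request:
drive_tool([
  [[8,22,-5],[0,0,0]],
  [[13,36,-12],[0,0,0]],
  [[14.8,41.5,-25],[0,0,0]],
  [[14.8,41.5,-43],[0,0,0]],
  [[14.8,41.5,-58],[0,0,0]],
  [[14.8,41.5,-68],[0,0,0]],
  [[14.8,41.5,-73],[0,0,0]],
  [[14.8,41.5,-73],[0,0,0]],
])

```text
time_s: 21.53
position: [583.0, 260.7, 38.2]
tcp_rot: [-1.285, 1.162, 1.287]
force: [0.3, -1.2, 0.2]
width: 0.119
```

```bash
python3 - <<'E'
from h import *
st()
for n,r in(("scene",(230,90,330,180)),("top",(205,130,275,205))):
    c=camera(n);crop(c["pixels"],*r,6,n+"16.png")
st()
E
```

```text
t 21.53 pos [583.  260.7  38.2] jaw 5.9 down [-0.003 -0.002 -1.   ] F [ 0.3 -1.2  0.2] w 10.1
t 21.63 pos [584.4 261.7  40.4] jaw 6.0 down [ 0.001  0.    -1.   ] F [ 0.4 -0.3  0.2] w 10.1
```

View pics/scene16.png

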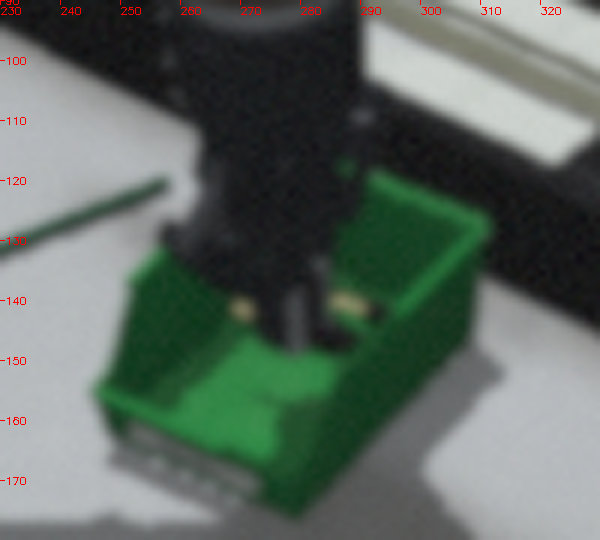

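View pics/top16.png

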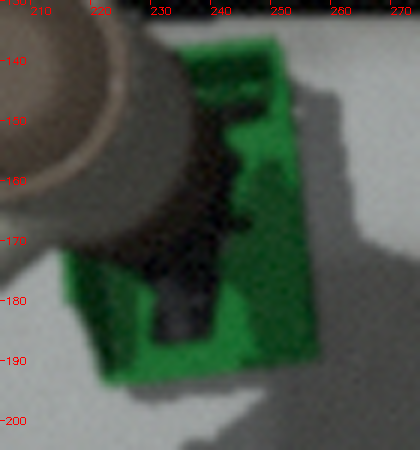

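Request:
drive_tool([
  [[0,0,-10],[0,0,0]],
  [[0,0,-20],[0,0,0]],
  [[0,0,-27],[0,0,0]],
  [[0,0,-31],[0,0,0]],
  [[0,0,-31],[0,0,0]],
  [[0,0,-31],[0,0,0]],
  [[0,0,-31],[0,0,0]],
])

```text
time_s: 22.22
position: [584.2, 262.2, 9.1]
tcp_rot: [-1.286, 1.157, 1.286]
force: [-0.5, -0.1, 0.1]
width: 0.12
```

Request:
drive_tool([
  [[0,0,0],[0,0,0]],
  [[0,0,0],[0,0,0]],
  [[0,0,0],[0,0,0]],
  [[0,0,8],[0,0,0]],
  [[0,0,25],[0,0,0]],
  [[0,0,50],[0,0,0]],
  [[0,0,80],[0,0,0]],
  [[0,0,110],[0,0,0]],
  [[0,0,110],[0,0,0]],
], fingers=-0.55)

```text
time_s: 22.97
position: [587.8, 264.1, 127.3]
tcp_rot: [-1.289, 1.143, 1.28]
force: [0.1, 0.5, 1.6]
width: 0.225
```

```bash
python3 - <<'E'
from h import *
st()
for n,r in(("scene",(230,90,330,180)),):
    c=camera(n);crop(c["pixels"],*r,6,n+"17.png")
st()
E
```

```text
t 22.97 pos [587.8 264.1 127.3] jaw 6.1 down [ 0.012  0.007 -1.   ] F [0.1 0.5 1.6] w 19.2
t 23.02 pos [586.3 263.5 124.2] jaw 6.0 down [ 0.008  0.005 -1.   ] F [ 0.3  0.7 -0.2] w 19.3
```

View pics/scene17.png

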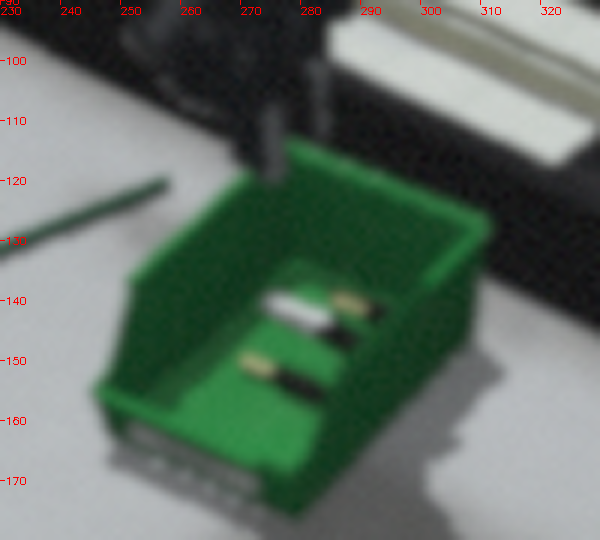

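Request:
drive_tool([
  [[-6,-1,0],[0,0,4]],
  [[-18,-4,0],[0,0,9]],
  [[-36,-9,0],[0,0,15]],
  [[-60,-15,0],[0,0,21]],
  [[-86,-21,-4],[0,0,28]],
  [[-110,-27,-12],[0,0,34]],
  [[-130,-32,-25],[0,0,40]],
  [[-143,-36,-42],[0,0,45]],
  [[-148.5,-37.3,-60],[0,0,46]],
  [[-148.5,-37.3,-76],[0,0,46]],
  [[-148.5,-37.3,-85],[0,0,46]],
  [[-148.5,-37.3,-85],[0,0,46]],
], fingers=-0.1)

```text
time_s: 24.02
position: [434.3, 223.6, 32.1]
tcp_rot: [-1.838, 0.638, 1.843]
force: [-0.9, 0.7, 0.3]
width: 0.449
```

```bash
python3 - <<'E'
from h import *
st()
for n,r in(("scene",(210,140,300,215)),("top",(220,190,290,245))):
    c=camera(n);crop(c["pixels"],*r,7,n+"18.png")
st()
E
```

```text
t 24.02 pos [434.3 223.6  32.1] jaw 52.0 down [-0.003 -0.003 -1.   ] F [-0.9  0.7  0.3] w 38.2
t 24.12 pos [435.8 224.8  34. ] jaw 52.0 down [-0. -0. -1.] F [-0.2 -0.4 -0.8] w 38.5
```

View pics/scene18.png

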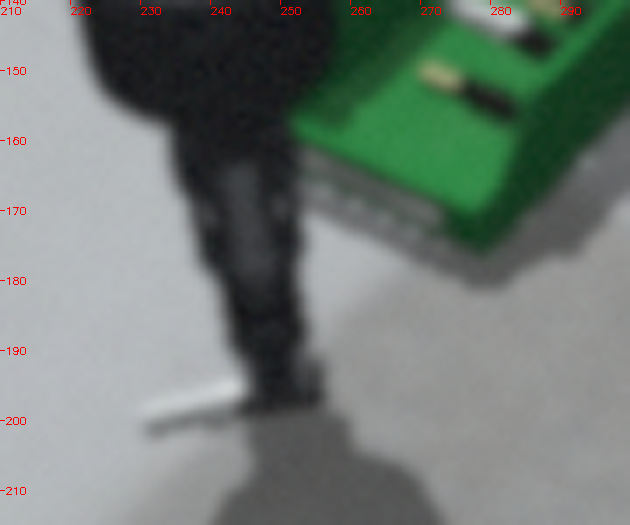

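View pics/top18.png

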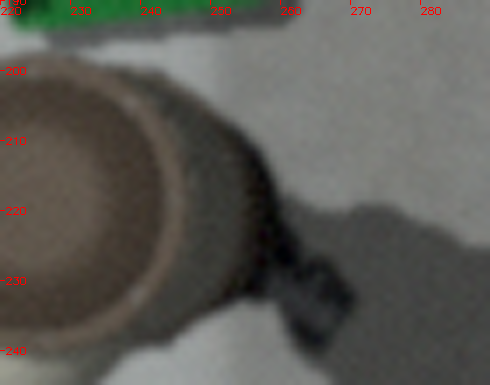

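Cmd z = 34; lower to 3.3, close, lift.

Request:
drive_tool([
  [[0,0,-12],[0,0,0]],
  [[0,0,-22],[0,0,0]],
  [[0,0,-28],[0,0,0]],
  [[0,0,-30.7],[0,0,0]],
  [[0,0,-30.7],[0,0,0]],
  [[0,0,-30.7],[0,0,0]],
  [[0,0,-30.7],[0,0,0]],
])

```text
time_s: 24.7
position: [436.0, 225.1, 3.9]
tcp_rot: [-1.839, 0.632, 1.838]
force: [-0.5, -0.4, -0.1]
width: 0.45
```

Request:
drive_tool([
  [[0,0,0],[0,0,0]],
  [[0,0,0],[0,0,0]],
  [[0,0,0],[0,0,0]],
  [[0,0,0],[0,0,0]],
  [[0,0,0],[0,0,0]],
  [[0,0,0],[0,0,0]],
  [[0,0,0],[0,0,0]],
  [[0,0,0],[0,0,0]],
], fingers=-1, grip_force=30)

```text
time_s: 25.37
position: [435.8, 224.9, 3.8]
tcp_rot: [-1.84, 0.632, 1.839]
force: [-2.4, -0.9, 6.7]
width: 0.111
```

Request:
drive_tool([
  [[0,0,4],[0,0,0]],
  [[0,0,14],[0,0,0]],
  [[0,0,30],[0,0,0]],
  [[0,0,50],[0,0,0]],
  [[0,0,70],[0,0,0]],
  [[0,0,90],[0,0,0]],
  [[0,0,105],[0,0,0]],
  [[0,0,105],[0,0,0]],
])

```text
time_s: 26.03
position: [437.0, 226.0, 111.3]
tcp_rot: [-1.841, 0.627, 1.834]
force: [-0.5, 0.0, -0.2]
width: 0.113
```

```bash
python3 - <<'E'
from h import *
st()
for n,r in(("scene",(210,90,310,200)),):
    c=camera(n);crop(c["pixels"],*r,5,n+"19.png")
st()
E
```

```text
t 26.03 pos [437.  226.  111.3] jaw 52.0 down [ 0.005  0.004 -1.   ] F [-0.5  0.  -0.2] w 9.6
t 26.08 pos [436.1 225.3 109.6] jaw 52.0 down [ 0.002  0.003 -1.   ] F [-0.3  0.7 -0.6] w 10.0
```

View pics/scene19.png

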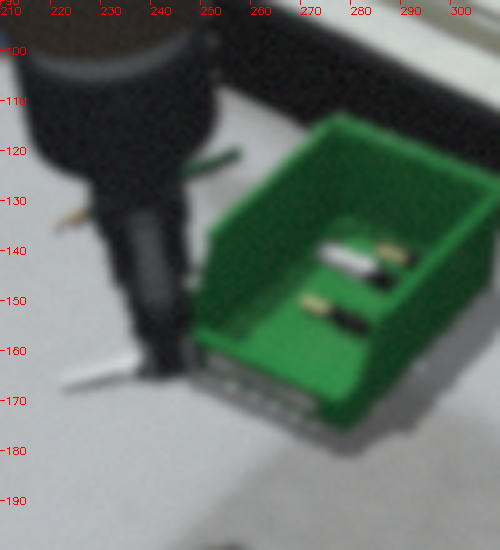

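Request:
drive_tool([
  [[4,1,3],[0,0,-4]],
  [[12,3,6],[0,0,-9]],
  [[25,6,8],[0,0,-15]],
  [[42,9,8],[0,0,-21]],
  [[60,13,8],[0,0,-28]],
  [[78,17,8],[0,0,-34]],
  [[95,21,8],[0,0,-40]],
  [[108,24,4],[0,0,-45]],
  [[116,26,-10],[0,0,-46]],
  [[118.5,26.3,-30],[0,0,-46]],
  [[118.5,26.3,-50],[0,0,-46]],
  [[118.5,26.3,-60],[0,0,-46]],
])

```text
time_s: 27.08
position: [552.0, 249.4, 43.9]
tcp_rot: [-1.285, 1.166, 1.288]
force: [-0.2, 0.1, 0.1]
width: 0.109
```

```bash
python3 - <<'E'
from h import *
st()
for n,r in(("scene",(230,90,330,180)),("top",(205,130,275,205))):
    c=camera(n);crop(c["pixels"],*r,6,n+"20.png")
st()
E
```

```text
t 27.08 pos [552.  249.4  43.9] jaw 5.9 down [-0.006 -0.004 -1.   ] F [-0.2  0.1  0.1] w 9.3
t 27.18 pos [552.1 249.6  44.9] jaw 6.0 down [-0.006 -0.004 -1.   ] F [ 0.  -0.7 -0.1] w 9.7
```

View pics/scene20.png

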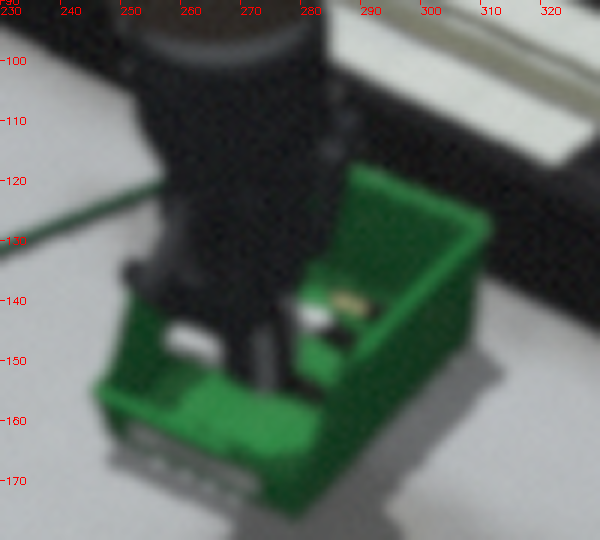

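View pics/top20.png

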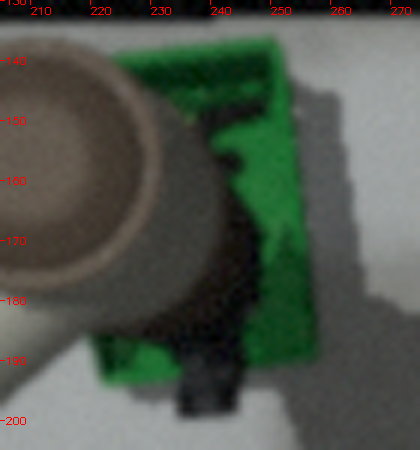

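```bash
python3 - <<'E'
from h import *
c=camera("top");s=camera("scene")
for h in (60,75,90,105,120):
    w=p2w(c,[[234.5,199],[243.5,198.5],[239,199]],h);print(h,w[2,:2].round(0),w2p(s,w).round(0).tolist())
crop(s["pixels"],240,110,300,165,12,"s21.png")
E
```

```text
60 [494. 256.] [[251.0, 158.0], [258.0, 162.0], [254.0, 160.0]]
75 [493. 254.] [[250.0, 154.0], [258.0, 158.0], [254.0, 156.0]]
90 [492. 251.] [[250.0, 150.0], [258.0, 154.0], [254.0, 152.0]]
105 [491. 248.] [[250.0, 145.0], [258.0, 149.0], [254.0, 148.0]]
120 [490. 245.] [[250.0, 141.0], [258.0, 145.0], [253.0, 143.0]]
```

View pics/s21.png

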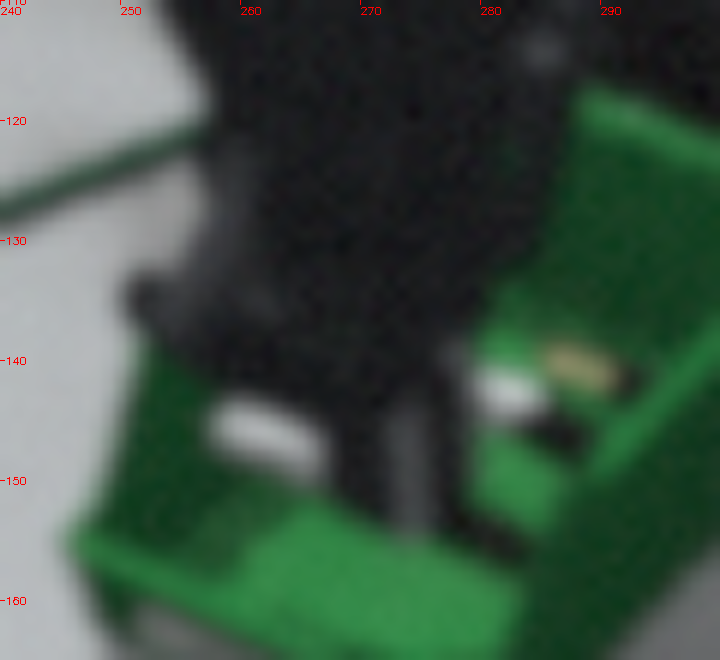

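Request:
drive_tool([
  [[3,0,-10],[0,0,0]],
  [[3,0,-20],[0,0,0]],
  [[3,0,-30],[0,0,0]],
  [[3,0,-36],[0,0,0]],
  [[3,0,-38.5],[0,0,0]],
  [[3,0,-38.5],[0,0,0]],
  [[3,0,-38.5],[0,0,0]],
])

```text
time_s: 27.87
position: [557.1, 251.1, 9.7]
tcp_rot: [-1.286, 1.158, 1.286]
force: [-1.1, -0.5, 0.2]
width: 0.111
```

Request:
drive_tool([
  [[0,0,0],[0,0,0]],
  [[0,0,0],[0,0,0]],
  [[0,0,0],[0,0,0]],
  [[0,0,8],[0,0,0]],
  [[0,0,25],[0,0,0]],
  [[0,0,50],[0,0,0]],
  [[0,0,80],[0,0,0]],
  [[0,0,110],[0,0,0]],
  [[-10,-15,120],[0,0,0]],
  [[-30,-45,120],[0,0,0]],
  [[-60,-80,120],[0,0,0]],
  [[-80,-110,120],[0,0,0]],
], fingers=-0.58)

```text
time_s: 28.87
position: [475.8, 140.2, 130.7]
tcp_rot: [-1.286, 1.156, 1.286]
force: [-0.4, 0.7, -0.1]
width: 0.214
```

Request:
drive_tool([
  [[-20,-30,30],[0,0,0]],
  [[-40,-60,60],[0,0,0]],
  [[-60,-80,90],[0,0,0]],
  [[-70,-90,110],[0,0,0]],
  [[-70,-90,110],[0,0,0]],
  [[-70,-90,110],[0,0,0]],
])

```text
time_s: 29.37
position: [407.1, 50.7, 242.5]
tcp_rot: [-1.286, 1.152, 1.282]
force: [-0.3, -0.3, -0.9]
width: 0.209
```

```bash
python3 - <<'E'
from h import *
st()
for n in("scene","top"):
    c=camera(n);cv2.imwrite(f"pics/{n}22.png",c["pixels"][:,:,::-1])
    crop(c["pixels"],*((230,90,330,180) if n=="scene" else (205,130,305,205)),6,n+"22c.png")
st()
E
```

```text
t 29.37 pos [407.1  50.7 242.5] jaw 6.0 down [ 0.006  0.003 -1.   ] F [-0.3 -0.3 -0.9] w 17.7
t 29.47 pos [406.8  51.  239.9] jaw 6.0 down [ 0.     0.001 -1.   ] F [ 0.8 -0.2 -0.4] w 17.7
```

View pics/scene22.png

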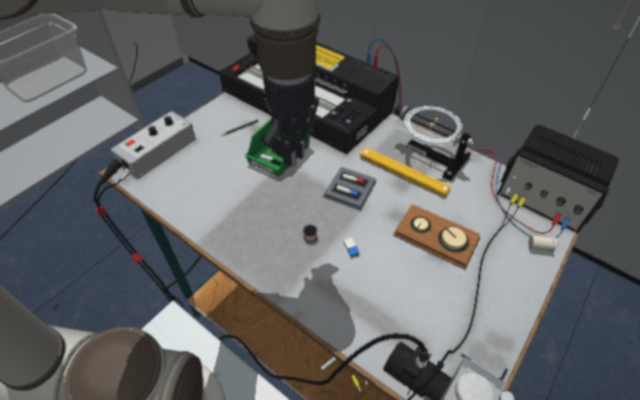

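View pics/scene22c.png

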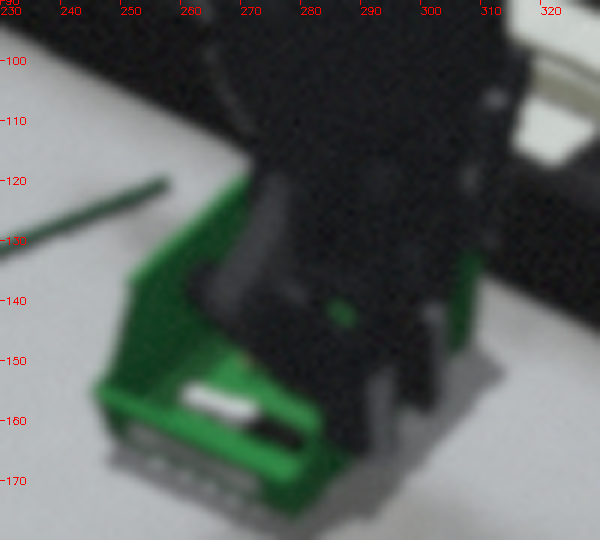

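View pics/top22.png

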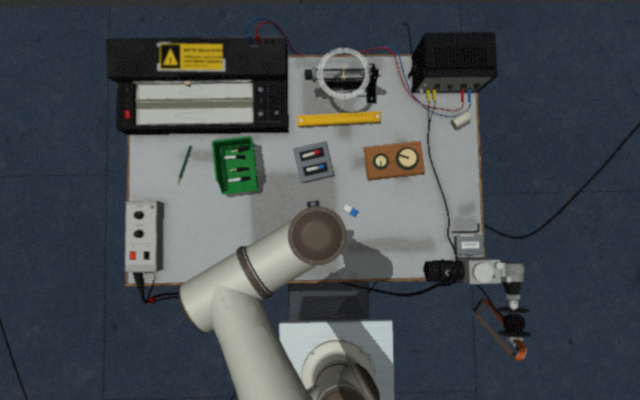

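View pics/top22c.png

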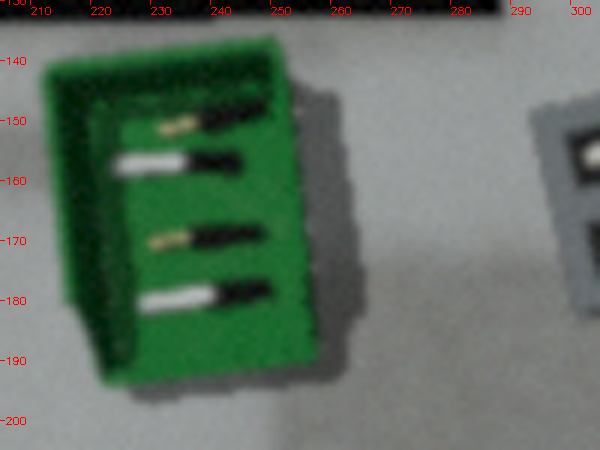

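```bash
python3 - <<'E'
from seg import *
c=camera("scene");s0=cv2.imread("pics/scene0.png")[:,:,::-1]
for n,roi,f in(("bobbin",(300,220,322,245),lambda h,s,v:v<45),("eraser",(340,235,362,262),lambda h,s,v:(s>110)&(h>95))):
    print(n,blobs({"pixels":s0},roi,f)[0].round(1),blobs(c,roi,f)[0].round(1))
crop(c["pixels"],320,160,480,270,5,"fin.png")
E
```

```text
bobbin [309.7 230.3] [309.8 230.3]
eraser [353.1 250.9] [353.1 250.9]
```

View pics/fin.png

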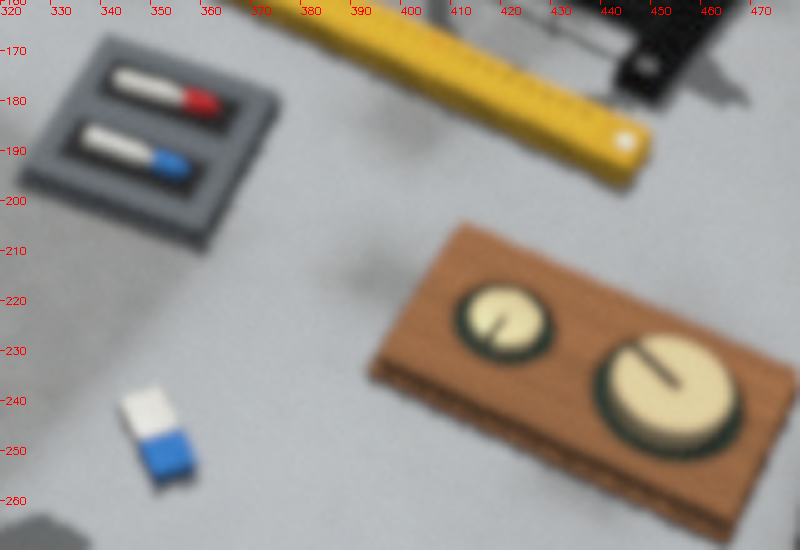

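All five parts are in their holders, the bystanders have not moved, and the arm is clear.

```bash
python3 -c "
from cell import *
print(sign_off())"
```

```text
the job is handed in; nothing more can be done
None
```

The job is done and handed in at about 30 s of the 102 s allowed. In the order asked, the large weight went into the large well, the small weight into the small well, and the pen into the empty bay of the tray. The banana plug and then the crocodile clip went into the green bin.

- **Placement:** the final pictures show both weights flat and centred in their wells, the pen lying in its bay, and the plug and clip flat on the bin floor in front of the fixed ones.
- **Bystanders:** the bobbin and the eraser are within 0.1 px of where they were at the start.
- **Forces:** the wrist force stayed below about 7 N in every reading, and the gripper was clear of everything when I handed in.
- **Disagreement:** the two cameras differed by about 2 to 4 mm on positions. I took values between the two, and the 8 mm of clearance in the wells and bay absorbed the difference.
- **Drops:** by my estimate, each part was let go about 1 to 3 mm above its floor rather than set down in contact.

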